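Let down the hood of a bench kiln on its ratchet winch

ROBOT

A 6-joint arm with a two-finger parallel gripper is mounted at the origin on the work surface. World frame = base frame: x ahead of the robot, y to its left, z up, the work surface at z = 0. Lengths are in m, angles in rad, forces in N, time in s.
With the tool pointing down it reaches from about 0.3 to 0.75 m from the base axis. Payload 8.5 kg.
Tool frame: the origin (TCP) lies midway between the tips of the shut fingers; the grasp point (between the pads) lies 19 mm behind it (manip.tcp_to_grasp is the distance from the TCP to the grasp point, in m); y points along the fingers, x is the direction in which the jaws open and shut, and the axes are right-handed (so a half turn about y gives the same grasp; the last joint's range is limited). The gripper opens to 88 mm and grips with 3 to 60 N. Pads are 18 mm wide; open, the fingers measure 123 mm over their backs; the gripper's body (75 mm by 187 mm) begins 45 mm behind the grasp point.
Start: joints at [-1.418, 0.381, 1.297, -0, 1.464, -0.215], TCP at [0.198, -0.513, 0.239] pointing down, gripper open.
Joint ranges: [-3.11, 3.11], [-0.89, 2.33], [0.22, 2.48], [-1.42, 4.56], [0.17, 2.85], [-2.88, 2.88]. Speed limits (rad/s): [2.39, 2.39, 3.14, 3.14, 3.14, 3.14].

INTERFACE

Orientations are given as [roll, pitch, yaw] about the fixed x, y, z axes, in that order (R = Rz(yaw) Ry(pitch) Rx(roll)).
In Python, from station import manip gives the robot as it stands.
- The arm moves only by the shell command python3 -m crank 'ROWS'. ROWS is JSON, a list of rows, each a list of 7 numbers: the turn, a rotation vector about the tool's x, y, z in rad, then the shift along the tool's x, y, z in mm, then the closure, from 0 (fully open) to 1 (shut). In form: [[wx, wy, wz, tx, ty, tz, jaw], ...]. A call has 1 to 10 rows; each row is the pose to reach, as a shift and turn from the pose commanded when the call began, along the tool's axes at that moment; what a row does not reach only later rows make up. A row lasts 1/12 s, in which the tool goes at most 41.7 mm and 7.16 degrees, less where a joint would pass 70% of its speed; a pose out of reach is approached as far as the arm can. A call with a gripper value outside its range is refused whole. The fingers move at their own pace and stop on an object; the grip force is fixed at half the most. Time passes only in rows, so rows that repeat a pose let the fingers close. It gives the time, the measured TCP pose, the force and the opening at its end, in the units of the state.
- manip.get_state(): the state, without advancing time (a new reading comes with each control period).
- manip.snapshot(name): name is "scene" or "top"; returns a dict with "pixels" (400x640x3 uint8, red, green, blue), "K" (3x3 intrinsics, pixels), "dist" ([k1, k2, p1, p2, k3] as OpenCV has them; the pictures are not rectified), "rvec" (rotation vector, rad) and "tvec" (3), from world to camera coordinates, as OpenCV has them. Camera axes: x right, y down, z forward; pixel columns grow to the right and rows downward; lengths in m; the calibration is good to about 2 mm. A picture is of the moment at which its call begins. There is no depth.
- manip.sign_off(): hands the job in, once; it reports no verdict.
The state is a dict: "time_s": time; "joint_positions": joint angles; "qd": joint speeds; "tau": joint torques, N m; "tcp_pos": TCP position; "orientation": TCP orientation; "force": force on the tool from outside, world axes, zero at the start; "moment": the same for the moment, N m; "grip_width": finger opening in m.
Only numpy, scipy, OpenCV 4.12 (cv2) and the standard library are available. Lean on these libraries where they do the work, as an engineer would, in place of code of your own. Each camera call takes 0.05 s, during which the arm holds its last target.

TASK

Close the small top-hat kiln over its bowl: gently tip the pawl's steel weight across to its release side, take the load on the crank until the pawl swings clear of the ratchet, then let the crank turn back slowly until the hood rests with its whole weight on the hearth's soft seal, and let go. Never let the hood run down by itself or crank it hard into the seal, move it by the crank alone, and leave the pawl thrown out and the bowl and everything else where it is.

Things in the scene. Friction and masses are not known exactly. Their poses are not given: they have to be found in the camera images.
- kiln: Fixed kiln stand; origin on the bench under the winch shaft, x away from the robot, y left, z up. In mm here: plinth 300 x 300 at (0,-215), hearth top z 125; mast 40 x 50, 415 tall, at (60,-40); gear case (0,-15), z 120-220; bearing plate y 56-68, top z 232; ratchet wheel 90 across (14 teeth) y 85-99; crank arm y 128-152.
- shaft (a point): Point on the shaft axis, at kiln (0,210,170) mm, in the plane of the grip's middle. The axis is this frame's y; the grip circles it at radius 85 mm in x-z. Turning the top of the circle away from the robot (+x) lowers the hood, 15 mm per rad of crank; the top towards the robot raises it. Bearing friction is about 0.04 N m.
- handle (a point): Middle of the crank's black grip: 26 mm in diameter, 110 mm long along the shaft's y, spins freely on its pin. It starts anywhere from 106 deg before the top (robot's side) to 72 deg beyond it. With the pawl out the hood pulls it 5 to 14 N in the lowering direction (before, the ratchet carries the load); once the hood touches the seal this fades out over about 20 mm of travel, then reverses.
- hood: Upside-down metal drum 260 mm across, 190 mm tall, 4.4 to 6.6 kg, with a carriage and toothed rack on the mast. Slides only up and down, geared to the crank. It starts about 95 to 110 mm above its seat over the hearth.
- hood_rim (a point): Centre of the hood's lower rim. Starts about 114 mm above the hearth and ends 2 to 18 mm above it. It lands on a soft white fibre ring on the hearth whose top is 6 to 20 mm above the hearth: it differs from firing to firing and is not measured, so feel for the touch. The ring gives 2 to 4 mm under the hood's weight (18 N per mm) and is spoilt by about twice that.
- hearth (a point): Centre of the hearth's round white top face, at kiln (0,-215,125) mm.
- pawl: Steel pawl hinged on a pin at kiln (55,92,216) mm, beyond the ratchet wheel; its nose points back to the robot into the teeth at the top of the wheel. While the tooth is loaded the nose is held in firmly.
- pawl_nose (a point): Tip of the pawl: 42 mm above the shaft axis when engaged, about 63 mm when right out. Once its weight is thrown over, the pawl swings out by itself and stays out as soon as the crank is turned 0.03 to 0.15 rad in the raising direction (3 to 13 mm at the grip), which takes the load off the tooth.
- weight (a joint): Angle of the throw-over weight on the pawl, rad: 0 = leaning 0.4 rad towards the robot (holds the pawl in), 0.8 = leaning 0.4 rad to the far side (release, pulls the pawl out). It falls by gravity to whichever side of upright (0.4) it is on. Tipping it takes 1 to 3 N; a knock at 0.1 m/s already gives some 20 to 30 N, so go slowly.
- weight_centre (a point): Centre of the throw-over weight: plain steel cylinder 30 mm in diameter, 36 mm long along the shaft's y, on a 74 mm arm about the pawl's pin. While the pawl is engaged it goes from 29 mm on the robot's side of the pin, over the top, to 29 mm beyond; its centre is 68 mm above the pin at both ends, 74 mm at the top.
- bowl_in_mid (a point): Unglazed bowl 120 mm across, 58 mm tall, standing on the hearth under the hood; this point is its middle, half-way up.
- prop: Bystander: white kiln prop, upright cylinder 32 mm across, 50 mm tall, near the winch's foot. Origin under it.
- brush: Bystander: wooden brush 190 mm long lying under the crank, about 20 mm high.
- jar: Bystander: amber jar 58 mm across, 75 mm tall, beyond the winch. Origin under it.
- brush_pot: Bystander: white pot of brushes, 92 mm across, 205 mm tall over the brushes. Origin under it.
- bowl_a: Bystander: white bowl 130 mm across, 60 mm tall, left of the kiln. Origin under it.
- dish: Bystander: small dish 110 mm across, 22 mm tall, left of the kiln. Origin under it.
- bottle: Bystander: white bottle 60 mm across, 120 mm tall, left of the crank on the robot's side. Origin under it.

How it is judged:
By the outcome, as a careful person would: the job done as asked, in the order asked, and still so for the second after the job is handed in, with the robot touching nothing.
It also fails if it takes over 72 s, if anything falls off the work surface, if the arm or the gripper's body presses on something with over 40 N, if the wrist force passes 120 N, or if a joint passes its speed limit or range.

## Working session

There is one attempt and no reset: what is moved stays moved. The work goes in short steps, Python scripts to look and compute and a shell command to move; the robot and the scene stay as the last step left them, time stands still between calls to the robot, and variables do not carry over. Pictures are saved under pics/ and viewed, and the job is handed in when it is done.

```bash
ls; mkdir -p pics; cat > snap.py <<'E'
import sys,cv2
from station import manip
import pickle
for n in sys.argv[2:]:
    s=manip.snapshot(n); pickle.dump(s,open(f'pics/{sys.argv[1]}_{n}.pkl','wb'))
    cv2.imwrite(f'pics/{sys.argv[1]}_{n}.png',s['pixels'][:,:,::-1])
E
python3 snap.py a scene top; python3 - <<'E'
from station import manip
print(manip.get_state()); print(manip.tcp_to_grasp)
import pickle
for n in('scene','top'):
    s=pickle.load(open(f'pics/a_{n}.pkl','rb'));print({k:s[k] for k in s if k!='pixels'})
E
```

```text
pics
{'time_s': 0.1, 'joint_positions': array([-1.41830954e+00,  3.81150251e-01,  1.29812740e+00, -2.36786173e-05,
        1.46361923e+00, -2.15304531e-01]), 'qd': array([-0.00051572, -0.00117148, -0.00429734, -0.00206934,  0.0008106 ,
        0.00057983]), 'tau': array([ 4.70487619e-03, -4.38649929e+01, -2.24909216e+01,  7.15415692e-02,
        3.42727604e-02, -8.67653102e-05]), 'tcp_pos': array([ 0.19770756, -0.51297631,  0.23820732]), 'orientation': array([-1.57054068e+00,  1.27914500e-03, -1.20300230e+00]), 'force': array([-0.75277048, -0.61179712,  1.2988269 ]), 'moment': array([-0.01218688, -0.04669396,  0.01222616]), 'grip_width': 0.08828777046278233}
0.0187
{'K': array([[441.06476852,   0.        , 318.9472476 ],
       [  0.        , 441.06476852, 200.24478847],
       [  0.        ,   0.        ,   1.        ]]), 'dist': array([-0.05900895,  0.        ,  0.        ,  0.        ,  0.        ]), 'rvec': array([ 1.86106272, -1.66831146,  0.68713254]), 'tvec': array([-0.11074255,  0.53602012,  0.9782937 ])}
{'K': array([[446.01545046,   0.        , 318.60186358],
       [  0.        , 446.01545046, 188.13646857],
       [  0.        ,   0.        ,   1.        ]]), 'dist': array([-0.08514395,  0.        ,  0.        ,  0.        ,  0.        ]), 'rvec': array([ 2.17246978, -2.12825575,  0.16534182]), 'tvec': array([-0.04080015,  0.57951609,  1.3667069 ])}
```

View pics/a_scene.png

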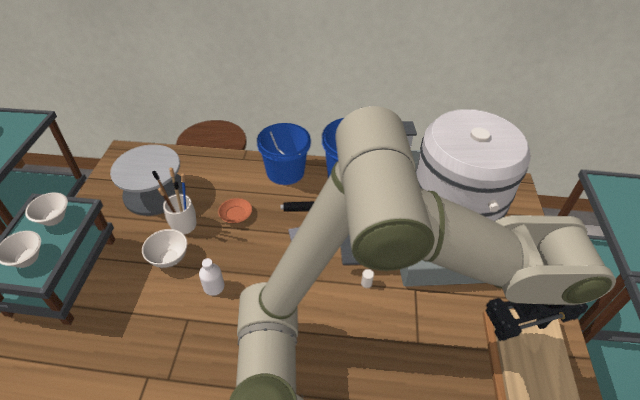

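View pics/a_top.png

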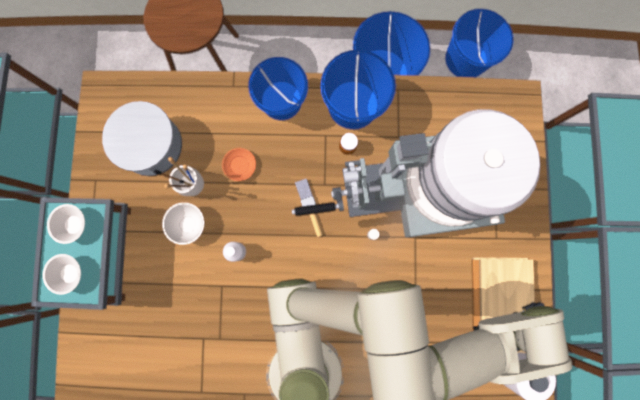

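```bash
python3 - <<'E'
import cv2
i=cv2.imread('pics/a_top.png')
c=i[120:260,280:420];cv2.imwrite('pics/a1.png',cv2.resize(c,(800,800)[:2] if 0 else (600,600),interpolation=cv2.INTER_CUBIC))
c=i[100:250,390:550];cv2.imwrite('pics/a2.png',cv2.resize(c,(640,600),interpolation=cv2.INTER_CUBIC))
E
```

```text
(no output)
```

View pics/a1.png

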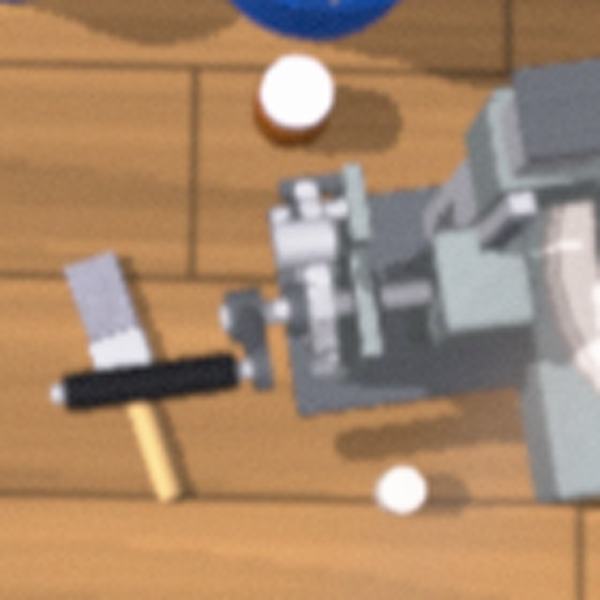

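View pics/a2.png

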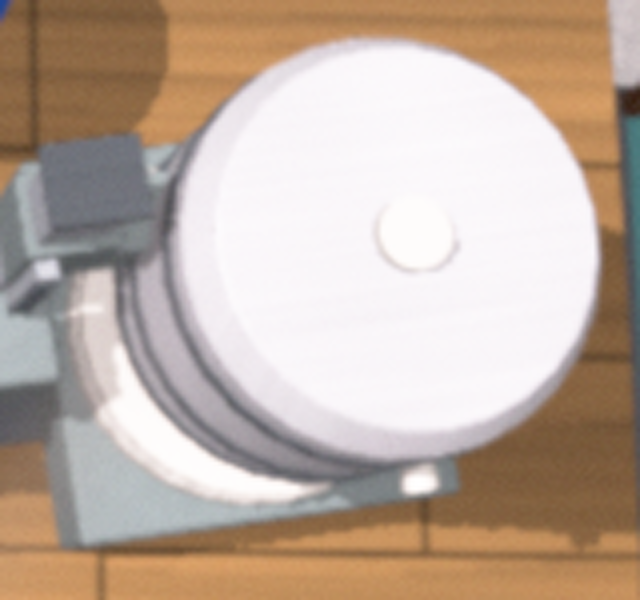

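```bash
cat > fit.py <<'E'
import pickle,cv2,numpy as np
from scipy.optimize import least_squares
def proj(s,P): return cv2.projectPoints(np.asarray(P,float).reshape(-1,3),s['rvec'],s['tvec'],s['K'],s['dist'])[0][:,0]
def world(p,K):  # p=x,y,yaw ; K kiln mm
    K=np.asarray(K,float)/1000; c,s=np.cos(p[2]),np.sin(p[2])
    return np.c_[p[0]+c*K[:,0]-s*K[:,1],p[1]+s*K[:,0]+c*K[:,1],K[:,2]]
def grip(th,y): return [85*np.sin(th),y,170+85*np.cos(th)]  # th from top, + = away from robot (lowering)
def kiln(p,W):
    W=np.asarray(W,float).reshape(-1,3); d=W[:,:2]-p[:2]; c,s=np.cos(p[2]),np.sin(p[2])
    return np.c_[c*d[:,0]+s*d[:,1],-s*d[:,0]+c*d[:,1],W[:,2]]*1000
E
python3 - <<'E'
from fit import *
s=pickle.load(open('pics/a_top.pkl','rb'))
a1=lambda x,y:(280+x*140/600-.4,120+y*140/600-.4); a2=lambda x,y:(390+x/4-.4,100+y/4-.4)
fx=[(-150,-65,125),(-150,-365,125),(26,92,284),(0,-215,440)]
px=[a2(75,547),a2(457,489),a1(305,241),a2(415,230)]
gp=[a1(237,372),a1(66,391)]
def f(p):
    return (proj(s,world(p,fx+[grip(p[3],155),grip(p[3],265)]))-np.array(px+gp)).ravel()
for th0 in(-1.5,-.5,.5):
    r=least_squares(f,[.5,-.1,.1,th0]);print(r.x,r.cost);print(f(r.x).reshape(-1,2).round(1).tolist())
print(-cv2.Rodrigues(s['rvec'])[0].T@s['tvec'])
np.save('p.npy',r.x)
E
```

```text
[ 0.5705019  -0.21293892  0.15034687 -0.56152711] 20.20169139474465
[[1.5, -0.5], [3.5, 0.4], [2.8, -1.1], [-2.0, 0.4], [-2.1, -0.1], [-2.8, 0.7]]
[ 0.57050188 -0.21293891  0.15034694 -0.56152659] 20.201691394646847
[[1.5, -0.5], [3.5, 0.4], [2.8, -1.1], [-2.0, 0.4], [-2.1, -0.1], [-2.8, 0.7]]
[ 0.57050187 -0.21293891  0.150347   -0.5615261 ] 20.201691394691814
[[1.5, -0.5], [3.5, 0.4], [2.8, -1.1], [-2.0, 0.4], [-2.1, -0.1], [-2.8, 0.7]]
[ 0.37714149 -0.01842868  1.43625066]
```

```bash
cat > rel.py <<'E'
from fit import *
from scipy.spatial.transform import Rotation as R
from station import manip
P=np.load('p.npy')
def st():
    s=manip.get_state();return s
def Rt(rpy): return R.from_euler('xyz',rpy)
def rel(p,yaw,s=None,p0=None,r0=None):
    s=s or st(); r0=r0 or Rt(s['orientation']); p0=s['tcp_pos'] if p0 is None else p0
    w=(r0.inv()*Rt([-np.pi/2,0,yaw])).as_rotvec(); t=r0.inv().apply(np.asarray(p)-p0)*1000
    return np.r_[w,t].round(3)
def show():
    s=st();print('t',round(s['time_s'],2),'tcp',s['tcp_pos'].round(4),'rpy',s['orientation'].round(4),'F',s['force'].round(2),'M',s['moment'].round(2),'w',round(s['grip_width'],4),'q',s['joint_positions'].round(2))
    print(' kiln',kiln(P,s['tcp_pos'])[0].round(1))
E
python3 - <<'E'
from rel import *
show()
for k in [(-45,105,330)]:
    w=world(P,[k])[0];print(w,rel(w,P[2]))
E
```

```text
t 0.1 tcp [ 0.1977 -0.513   0.2382] rpy [-1.5705e+00  1.3000e-03 -1.2030e+00] F [-0.75 -0.61  1.3 ] M [-0.01 -0.05  0.01] w 0.0883 q [-1.42  0.38  1.3  -0.    1.46 -0.22]
 kiln [-413.5 -240.8  238.2]
[ 0.51028248 -0.11586356  0.33      ] [-1.00000e-03 -1.35300e+00 -1.00000e-03 -2.58283e+02 -9.13510e+01
  4.34479e+02]
```

```bash
python3 -m crank '[[0,0,0,0,-30,10,1],[0,-0.1,0,-20,-60,40,1],[0,-0.22,0,-42,-91,75,1],[0,-0.34,0,-64,-91,108,1],[0,-0.46,0,-86,-91,145,1],[0,-0.58,0,-108,-91,182,1],[0,-0.7,0,-130,-91,218,1],[0,-0.82,0,-152,-91,255,1],[0,-0.94,0,-174,-91,290,1],[0,-1.05,0,-195,-91,325,1]]'; python3 -c "
from rel import *
show();print(rel(world(P,[(-45,105,330)])[0],P[2]))"
```

```text
time_s: 0.93
tcp_pos: [0.4229, -0.2237, 0.3297]
orientation: [-1.571, 0.0, -0.147]
force: [-0.3, -1.1, 0.0]
grip_width: 0.0235
t 0.93 tcp [ 0.4229 -0.2237  0.3297] rpy [-1.5706e+00  3.0000e-04 -1.4720e-01] F [-0.34 -1.05  0.04] M [-0.07 -0.11 -0.04] w 0.0235 q [-0.73  0.2   1.3  -0.    1.64 -0.59]
 kiln [-147.6   11.5  329.7]
[ -0.     -0.298  -0.     70.653  -0.343 119.491]
```

```bash
python3 -m crank '[[0,-0.1,0,15,0,30,1],[0,-0.2,0,35,0,65,1],[0,-0.298,0,55,0,100,1],[0,-0.298,0,68,0,117,1],[0,-0.298,0,70,0,119,1],[0,-0.298,0,70,0,119,1]]'; python3 snap.py b scene top; python3 - <<'E'
from rel import *
show()
i=cv2.imread('pics/b_top.png')
c=i[120:260,280:420];cv2.imwrite('pics/b1.png',cv2.resize(c,(600,600),interpolation=cv2.INTER_CUBIC))
E
```

```text
time_s: 1.43
tcp_pos: [0.5098, -0.118, 0.3292]
orientation: [-1.57, 0.001, 0.147]
force: [-0.7, -0.2, -0.3]
grip_width: 0.0005
t 1.53 tcp [ 0.509  -0.1194  0.3295] rpy [-1.5707e+00  7.0000e-04  1.4410e-01] F [-0.49 -0.02 -0.07] M [-0.06 -0.11 -0.03] w 0.0005 q [-0.46  0.28  1.18 -0.    1.67 -0.6 ]
 kiln [-46.8 101.7 329.5]
```

View pics/b_scene.png

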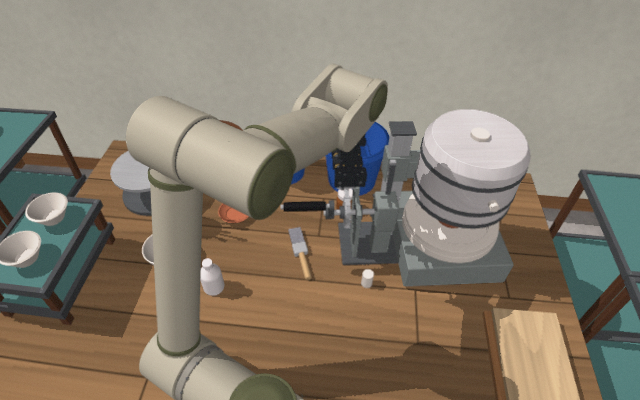

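View pics/b_top.png

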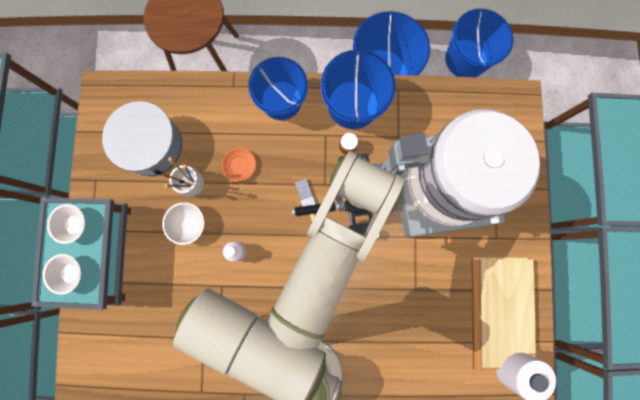

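```bash
python3 - <<'E'
import cv2
i=cv2.imread('pics/b_scene.png')
cv2.imwrite('pics/b2.png',cv2.resize(i[130:290,270:430],(600,600),interpolation=cv2.INTER_CUBIC))
cv2.imwrite('pics/b3.png',cv2.resize(i[100:300,380:540],(480,600),interpolation=cv2.INTER_CUBIC))
E
```

```text
(no output)
```

View pics/b2.png

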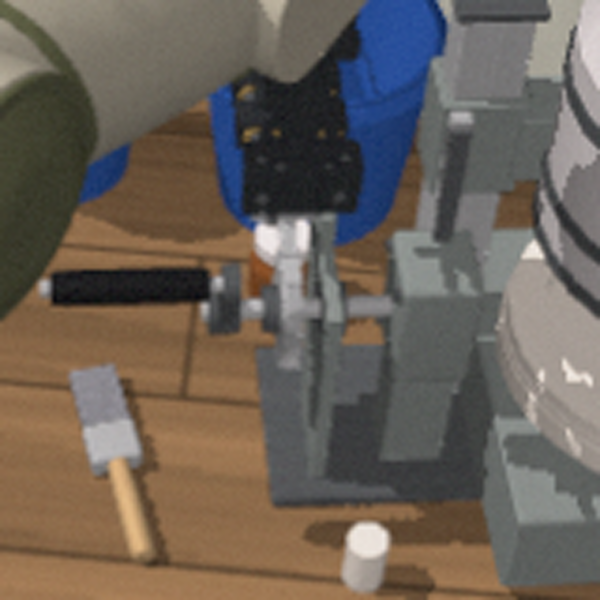

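View pics/b3.png

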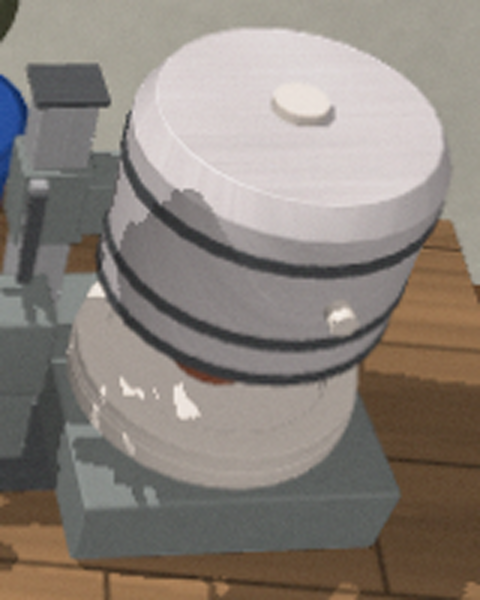

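View pics/b1.png

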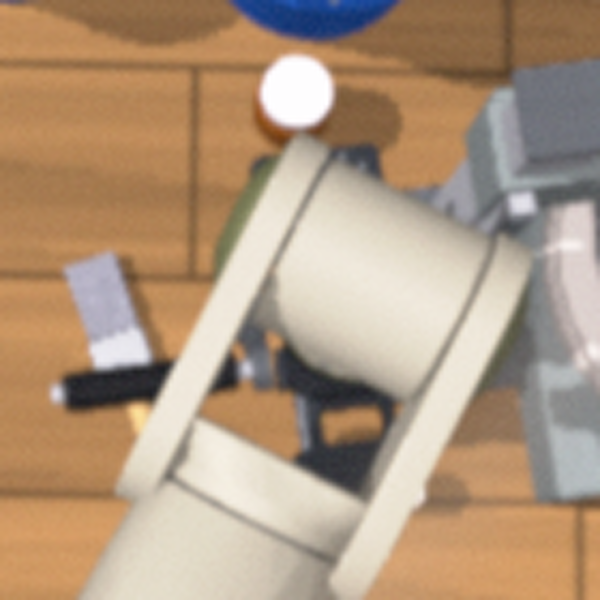

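```bash
cat > fit2.py <<'E'
from fit import *
from station import manip
T=pickle.load(open('pics/a_top.pkl','rb'));S=pickle.load(open('pics/b_scene.pkl','rb'))
a1=lambda x,y:(280+x*140/600-.4,120+y*140/600-.4); a2=lambda x,y:(390+x/4-.4,100+y/4-.4)
b2=lambda x,y:(270+x/3.75-.4,130+y/3.75-.4); b3=lambda x,y:(380+x/3-.4,100+y/3-.4)
# params x,y,yaw,th,plinth h,weight y,camera biases skipped
def f(p,full=False):
    h=p[4]; g0=grip(p[3],155);g1=grip(p[3],265)
    obsT=[((-150,-65,h),a2(75,547)),((-150,-365,h),a2(457,489)),((26,p[5],284),a1(305,241)),(g0,a1(237,372)),(g1,a1(66,391)),((60,-40,415),a2(95,182))]
    obsS=[((-150,-65,0),b3(78,557)),((-150,-365,0),b3(375,548)),((-150,-65,h),b3(82,510)),((-150,-365,h),b3(397,492)),(g0,b2(208,284)),(g1,b2(52,288)),((60,-40,415),b3(68,85)),((26,p[5],284),b2(283,243))]
    r=[]
    for c,o in((T,obsT),(S,obsS)):
        r.append(proj(c,world(p,[k for k,_ in o]))-np.array([q for _,q in o]))
    if full:return r
    return np.vstack(r).ravel()
r=least_squares(f,[.57,-.21,.15,-.5,100,100],x_scale=[.1,.1,.1,.1,100,100],loss='soft_l1')
print(r.x.round(4),r.cost); [print(a.round(1).tolist()) for a in f(r.x,True)]
np.save('p.npy',r.x)
tcp=[.509,-.1194,.3295];print('tcp in S b2', (proj(S,[tcp])[0]-[270,130])*3.75)
E
python3 fit2.py
```

```text
[  0.5698  -0.2185   0.1672  -0.5072  89.0191 101.8171] 29.545589021468835
[[1.5, -0.2], [0.7, -0.6], [1.1, 0.4], [0.2, -0.4], [-0.5, 1.1], [-0.0, -0.9]]
[[-3.1, 2.8], [-1.7, 0.3], [0.7, 0.6], [1.2, 1.2], [0.4, -0.4], [-0.5, 0.1], [-0.5, -1.8], [-1.0, -19.0]]
tcp in S b2 [283.52138871 191.96932569]
```

```bash
sed -i 's/,((26,p\[5\],284),b2(283,243))\]/]/' fit2.py; python3 fit2.py; python3 -c "
from rel import *
show()"
```

```text
[  0.5707  -0.2185   0.1645  -0.5222  88.77   104.7812] 10.446503027883967
[[1.4, -0.5], [0.6, -0.6], [0.0, 0.1], [0.1, -0.5], [-0.5, 0.9], [0.1, -1.2]]
[[-3.2, 2.6], [-1.7, 0.4], [0.5, 0.5], [1.1, 1.3], [0.4, -0.3], [-0.5, 0.1], [-0.4, -2.0]]
tcp in S b2 [283.52138871 191.96932569]
t 1.53 tcp [ 0.509  -0.1194  0.3295] rpy [-1.5707e+00  7.0000e-04  1.4410e-01] F [-0.49 -0.02 -0.07] M [-0.06 -0.11 -0.03] w 0.0005 q [-0.46  0.28  1.18 -0.    1.67 -0.6 ]
 kiln [-44.7 107.8 329.5]
```

```bash
python3 -c "
from rel import *
print(rel(world(P,[(-25,106,274)])[0],P[2]))"
```

```text
[-0.0000e+00 -2.0000e-02 -1.0000e-03  1.9739e+01  5.5513e+01 -1.4340e+00]
```

```bash
python3 -m crank '[[0,-0.02,0,0,15,-1,1],[0,-0.02,0,0,33,-1,1],[0,-0.02,0,0,48,-1,1],[0,-0.02,0,7,55,-1,1],[0,-0.02,0,14,55.5,-1,1],[0,-0.02,0,19,55.5,-1,1],[0,-0.02,0,20,55.5,-1,1]]'; python3 snap.py c scene top; python3 - <<'E'
from rel import *
show()
i=cv2.imread('pics/c_scene.png')
cv2.imwrite('pics/c2.png',cv2.resize(i[130:290,270:430],(600,600),interpolation=cv2.INTER_CUBIC))
E
```

```text
time_s: 2.12
tcp_pos: [0.5305, -0.1173, 0.275]
orientation: [-1.572, -0.001, 0.165]
force: [0.0, 0.3, 0.4]
grip_width: 0.0001
t 2.22 tcp [ 0.5299 -0.117   0.2749] rpy [-1.5715e+00 -1.1000e-03  1.6510e-01] F [-0.38  0.2   0.23] M [-0.04 -0.06  0.06] w 0.0003 q [-0.44  0.34  1.25  0.    1.55 -0.6 ]
 kiln [-23.6 106.8 274.9]
```

View pics/c2.png

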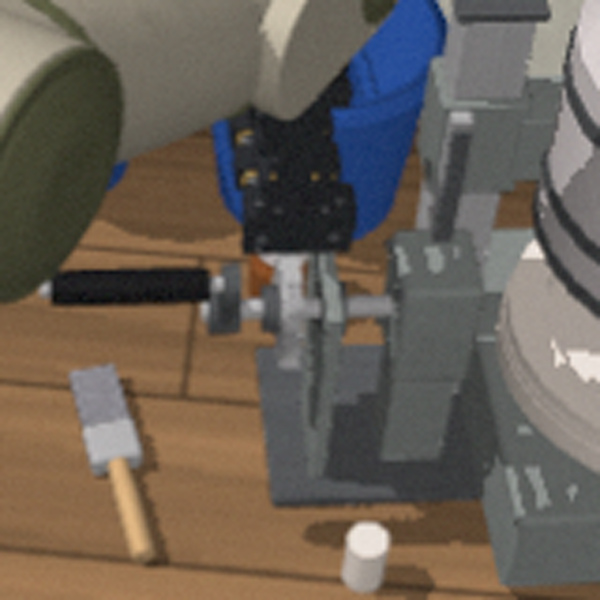

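```bash
python3 -m crank '[[0,0,0,1,0,0,1],[0,0,0,2,0,0,1],[0,0,0,3,0,0,1],[0,0,0,4,0,0,1],[0,0,0,5,0,0,1],[0,0,0,6,0,0,1],[0,0,0,7,0,0,1],[0,0,0,8,0,0,1],[0,0,0,9,0,0,1],[0,0,0,10,0,0,1]]'; python3 -m crank '[[0,0,0,1,0,0,1],[0,0,0,2,0,0,1],[0,0,0,3,0,0,1],[0,0,0,4,0,0,1],[0,0,0,5,0,0,1],[0,0,0,6,0,0,1],[0,0,0,7,0,0,1],[0,0,0,8,0,0,1],[0,0,0,9,0,0,1],[0,0,0,10,0,0,1]]'; python3 snap.py d scene top; python3 - <<'E'
from rel import *
show()
i=cv2.imread('pics/d_scene.png')
j=cv2.imread('pics/d_top.png')[130:230,310:410]
cv2.imwrite('pics/d2.png',np.hstack([cv2.resize(i[150:230,310:390],(400,400),interpolation=cv2.INTER_CUBIC),cv2.resize(j,(400,400),interpolation=cv2.INTER_CUBIC)]))
E
```

```text
time_s: 3.05
tcp_pos: [0.5394, -0.1152, 0.2742]
orientation: [-1.571, 0.0, 0.165]
force: [-0.7, -0.5, 0.2]
grip_width: 0.0003
time_s: 3.88
tcp_pos: [0.5491, -0.1136, 0.2743]
orientation: [-1.571, 0.0, 0.165]
force: [-2.0, 0.3, 1.0]
grip_width: 0.0005
t 3.98 tcp [ 0.5491 -0.1135  0.2743] rpy [-1.5708e+00  2.0000e-04  1.6500e-01] F [-1.14 -0.24 -0.02] M [-0.08  0.06 -0.01] w 0.0007 q [-0.41  0.38  1.2  -0.    1.57 -0.58]
 kiln [ -4.1 107.1 274.3]
```

View pics/d2.png

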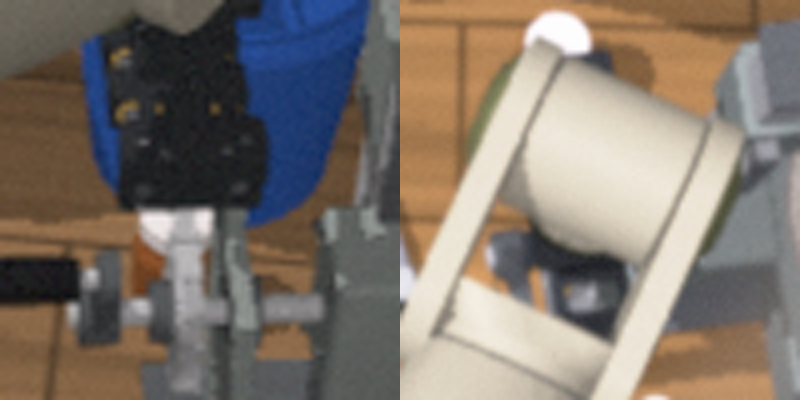

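```bash
for i in 1; do python3 -m crank '[[0,0,0,1,0,0,1],[0,0,0,2,0,0,1],[0,0,0,3,0,0,1],[0,0,0,4,0,0,1],[0,0,0,5,0,0,1],[0,0,0,6,0,0,1],[0,0,0,7,0,0,1],[0,0,0,8,0,0,1],[0,0,0,9,0,0,1],[0,0,0,10,0,0,1]]'; done; python3 -m crank '[[0,0,0,1,0,0,1],[0,0,0,2,0,0,1],[0,0,0,3,0,0,1],[0,0,0,4,0,0,1],[0,0,0,5,0,0,1],[0,0,0,6,0,0,1],[0,0,0,7,0,0,1],[0,0,0,8,0,0,1],[0,0,0,9,0,0,1],[0,0,0,10,0,0,1]]'; python3 -c "
from rel import *
show()"
```

```text
time_s: 4.82
tcp_pos: [0.5591, -0.1119, 0.2742]
orientation: [-1.571, -0.0, 0.165]
force: [-0.7, -0.0, 0.0]
grip_width: 0.0002
time_s: 5.65
tcp_pos: [0.569, -0.1102, 0.2742]
orientation: [-1.571, 0.0, 0.165]
force: [-0.6, -0.1, 0.4]
grip_width: 0.0005
t 5.65 tcp [ 0.569  -0.1102  0.2742] rpy [-1.5708e+00  1.0000e-04  1.6500e-01] F [-0.6  -0.12  0.41] M [-0.07 -0.03  0.02] w 0.0005 q [-0.4   0.41  1.14 -0.    1.59 -0.56]
 kiln [ 16.  107.1 274.2]
```

```bash
python3 -m crank '[[0,0,0,1,0,0,1],[0,0,0,2,0,0,1],[0,0,0,3,0,0,1],[0,0,0,4,0,0,1],[0,0,0,5,0,0,1],[0,0,0,6,0,0,1],[0,0,0,7,0,0,1],[0,0,0,8,0,0,1],[0,0,0,9,0,0,1],[0,0,0,10,0,0,1]]';  python3 snap.py e scene top; python3 - <<'E'
from rel import *
show()
i=cv2.imread('pics/e_scene.png')
j=cv2.imread('pics/e_top.png')[130:230,310:410]
cv2.imwrite('pics/e2.png',np.hstack([cv2.resize(i[150:230,310:390],(400,400),interpolation=cv2.INTER_CUBIC),cv2.resize(j,(400,400),interpolation=cv2.INTER_CUBIC)]))
E
```

```text
time_s: 6.48
tcp_pos: [0.5789, -0.1086, 0.2742]
orientation: [-1.571, -0.0, 0.165]
force: [2.0, -0.7, -0.1]
grip_width: 0.0005
t 6.58 tcp [ 0.5789 -0.1086  0.2742] rpy [-1.5708e+00 -1.0000e-04  1.6510e-01] F [-0.11  0.03 -0.09] M [-0.02 -0.01  0.02] w 0.0005 q [-0.39  0.43  1.12  0.    1.6  -0.55]
 kiln [ 26.1 107.1 274.2]
```

View pics/e2.png

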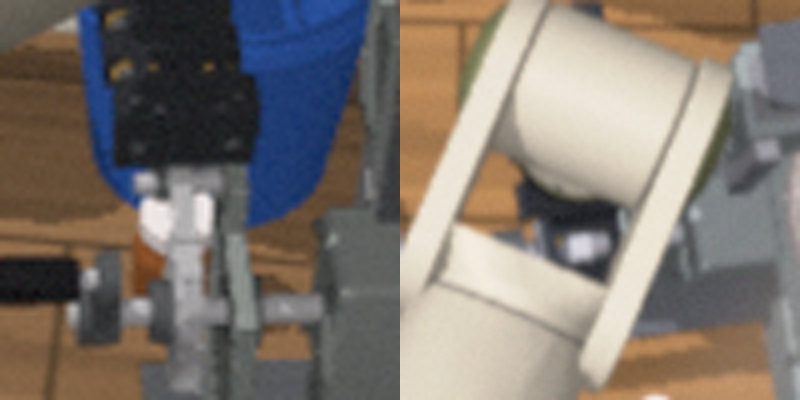

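```bash
python3 -m crank '[[0,0,0,1.5,0,0,1],[0,0,0,3,0,0,1],[0,0,0,4.5,0,0,1],[0,0,0,6,0,0,1],[0,0,0,4,0,0,1],[0,0,0,-5,0,0,1],[0,0,0,-15,-8,0,1],[0,0,0,-30,-30,0,0],[0,0,0,-45,-55,0,0],[0,0,0,-50,-70,0,0]]';  python3 snap.py f scene top; python3 - <<'E'
from rel import *
show(); print(rel(world(P,[(-42,215,310)])[0],P[2]))
i=cv2.imread('pics/f_scene.png')
j=cv2.imread('pics/f_top.png')[130:230,310:410]
cv2.imwrite('pics/f2.png',np.hstack([cv2.resize(i[150:230,310:390],(400,400),interpolation=cv2.INTER_CUBIC),cv2.resize(j,(400,400),interpolation=cv2.INTER_CUBIC)]))
E
```

```text
time_s: 7.42
tcp_pos: [0.5278, -0.117, 0.3477]
orientation: [-1.573, -0.003, 0.165]
force: [0.3, 0.2, -0.0]
grip_width: 0.0182
t 7.52 tcp [ 0.529  -0.1172  0.3477] rpy [-1.5744 -0.0052  0.1643] F [0.87 0.48 0.01] M [-0.07 -0.1   0.05] w 0.0265 q [-0.44  0.31  1.09 -0.    1.73 -0.6 ]
 kiln [-24.6 106.8 347.7]
[ 4.0000e-03 -0.0000e+00  5.0000e-03 -1.7644e+01  3.7226e+01  1.0838e+02]
```

View pics/f2.png

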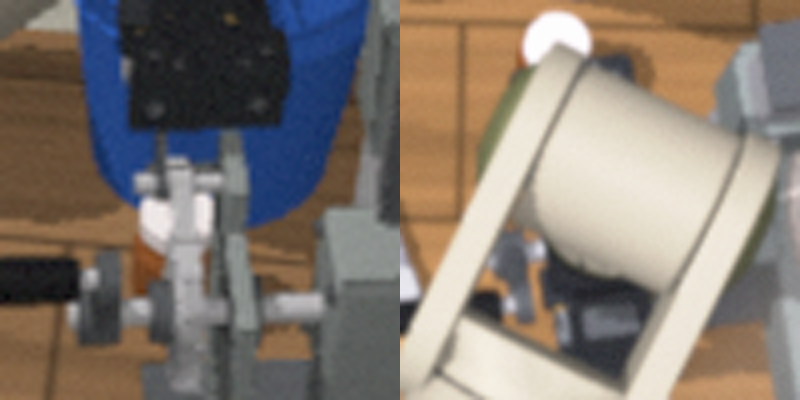

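```bash
python3 -m crank '[[0,0,0,-3,0,20,0],[0,0,0,-9,0,55,0],[0,0,0,-15,10,88,0],[0,0,0,-18,25,106,0],[0,0,0,-18,36,108,0],[0,0,0,-18,36,108,0],[0,0,0,-18,36,108,0]]';  python3 snap.py g scene top; python3 - <<'E'
from rel import *
show(); 
i=cv2.imread('pics/g_scene.png')
j=cv2.imread('pics/g_top.png')[130:230,280:420]
cv2.imwrite('pics/g2.png',np.hstack([cv2.resize(i[130:230,270:400],(400,400),interpolation=cv2.INTER_CUBIC),cv2.resize(j,(400,400),interpolation=cv2.INTER_CUBIC)]))
E
```

```text
time_s: 8.1
tcp_pos: [0.4938, -0.0132, 0.3076]
orientation: [-1.57, 0.002, 0.165]
force: [0.3, 0.3, 0.4]
grip_width: 0.073
t 8.2 tcp [ 0.4943 -0.0138  0.3085] rpy [-1.571e+00 -3.000e-04  1.644e-01] F [0.68 1.07 1.1 ] M [ 0.01 -0.11 -0.02] w 0.0806 q [-0.27  0.24  1.31 -0.    1.6  -0.43]
 kiln [-41.8 214.4 308.5]
```

View pics/g2.png

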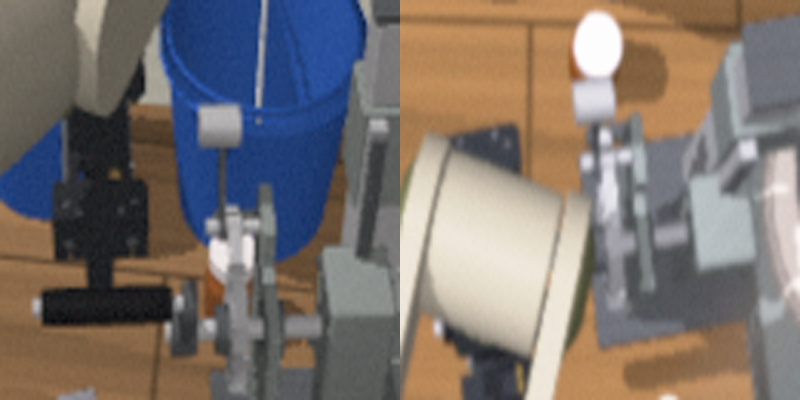

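View pics/g_scene.png

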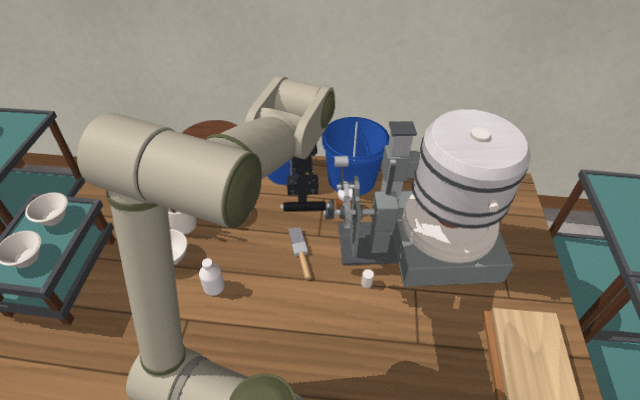

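```bash
python3 - <<'E'
from rel import *
g=pickle.load(open('pics/g_scene.pkl','rb'))
tp=[.4943,-.0138,.3085]
f=lambda q:(q-[270,130])*[400/130,4]
print(f(proj(g,[tp])[0]), [f(proj(g,world(P,[grip(P[3],y)]))[0]) for y in(155,214,265)])
print(grip(P[3],214)); print(rel(world(P,[(grip(P[3],0)[0],214,grip(P[3],0)[2]-19)])[0],P[2]))
E
```

```text
[ 99.35725711 231.40315494] [array([170.65844872, 300.16653361]), array([100.71929293, 303.26132631]), array([ 39.98005476, 305.94390756])]
[np.float64(-42.39454456923573), 214, np.float64(243.6729434105024)]
[ 0.    -0.     0.    -0.637 83.813 -0.391]
```

```bash
python3 -m crank '[[0,0,0,0,15,0,0],[0,0,0,0,38,0,0],[0,0,0,0,58,0,0],[0,0,0,0,72,0,0],[0,0,0,0,80,0,0],[0,0,0,0,84,0,0],[0,0,0,0,84,0,0],[0,0,0,0,84,0,0]]';  python3 snap.py h scene; python3 - <<'E'
from rel import *
show(); 
i=cv2.imread('pics/h_scene.png')
cv2.imwrite('pics/h2.png',cv2.resize(i[130:250,270:400],(650,600),interpolation=cv2.INTER_CUBIC))
E
```

```text
time_s: 8.87
tcp_pos: [0.4944, -0.0136, 0.225]
orientation: [-1.571, -0.001, 0.165]
force: [-0.3, 0.4, -0.1]
grip_width: 0.088
t 8.92 tcp [ 0.4944 -0.0135  0.2252] rpy [-1.5715e+00 -1.5000e-03  1.6480e-01] F [-0.52 -0.77 -0.22] M [ 0.02 -0.11  0.09] w 0.0881 q [-0.27  0.29  1.47 -0.    1.37 -0.43]
 kiln [-41.7 214.7 225.2]
```

View pics/h2.png

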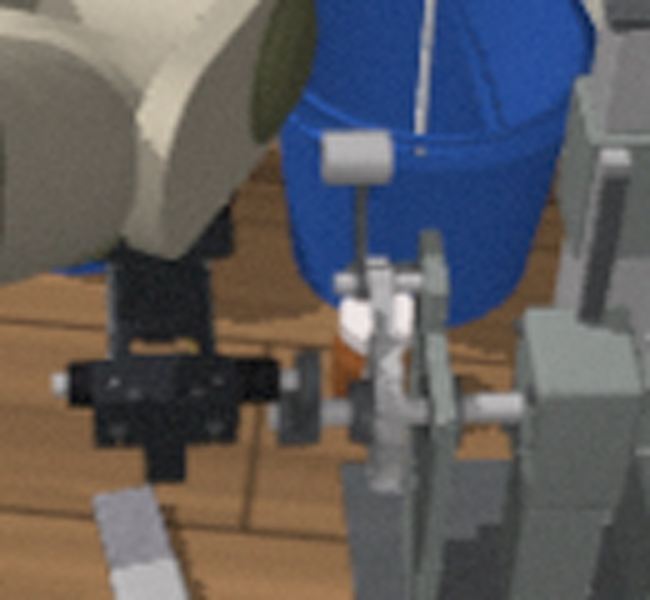

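Fingers straddle the grip. Close gradually while watching the force.

```bash
python3 -m crank '[[0,0,0,0,0,0,0.2],[0,0,0,0,0,0,0.4],[0,0,0,0,0,0,0.5],[0,0,0,0,0,0,0.6],[0,0,0,0,0,0,0.65],[0,0,0,0,0,0,0.7],[0,0,0,0,0,0,0.75]]'; python3 -c "
from rel import *
show()"
```

```text
time_s: 9.5
tcp_pos: [0.4939, -0.0132, 0.2243]
orientation: [-1.571, -0.0, 0.165]
force: [-0.3, 0.7, 1.0]
grip_width: 0.0436
t 9.5 tcp [ 0.4939 -0.0132  0.2243] rpy [-1.5708 -0.      0.1651] F [-0.26  0.73  1.  ] M [ 0.01 -0.07  0.03] w 0.0436 q [-0.27  0.29  1.47 -0.    1.37 -0.43]
 kiln [-42.1 215.  224.3]
```

```bash
python3 -m crank '[[0,0,0,0,0,0,0.8],[0,0,0,0,0,0,0.9],[0,0,0,0,0,0,1],[0,0,0,0,0,0,1],[0,0,0,0,0,0,1],[0,0,0,0,0,0,1]]'; python3 -c "
from rel import *
show()"
```

```text
time_s: 10.0
tcp_pos: [0.4933, -0.0133, 0.2241]
orientation: [-1.571, 0.002, 0.165]
force: [-5.2, -0.7, 0.6]
grip_width: 0.0245
t 10.0 tcp [ 0.4933 -0.0133  0.2241] rpy [-1.5706  0.0016  0.1649] F [-5.22 -0.72  0.64] M [-0.24  0.64 -0.02] w 0.0245 q [-0.27  0.29  1.47 -0.    1.37 -0.43]
 kiln [-42.7 215.1 224.1]
```

```bash
cat > arc.py <<'E'
import sys,numpy as np
th,d,n=map(float,sys.argv[1:4]); n=int(n)
for i in range(1,n+1):
    t=th+d*i
    print([round(float(v),1) for v in (85*(np.sin(t)-np.sin(th)),-85*(np.cos(t)-np.cos(th)))],end=' ')
print('end',t)
E
python3 arc.py -0.522 -0.02 10
```

```text
[-1.5, 0.9] [-2.9, 1.8] [-4.3, 2.7] [-5.8, 3.6] [-7.1, 4.6] [-8.5, 5.6] [-9.9, 6.6] [-11.2, 7.7] [-12.5, 8.8] [-13.8, 9.9] end -0.722
```

```bash
python3 -m crank '[[0,0,0,-1.5,0.9,0,1],[0,0,0,-2.9,1.8,0,1],[0,0,0,-4.3,2.7,0,1],[0,0,0,-5.8,3.6,0,1],[0,0,0,-7.1,4.6,0,1]]'; python3 snap.py i scene;  python3 - <<'E'
from rel import *
show(); 
i=cv2.imread('pics/i_scene.png')
cv2.imwrite('pics/i2.png',cv2.resize(i[130:250,270:400],(650,600),interpolation=cv2.INTER_CUBIC))
E
```

```text
time_s: 10.42
tcp_pos: [0.4894, -0.014, 0.2214]
orientation: [-1.572, -0.008, 0.165]
force: [7.1, 5.4, 9.0]
grip_width: 0.0246
t 10.47 tcp [ 0.4891 -0.0141  0.2212] rpy [-1.5717 -0.008   0.1652] F [5.94 4.81 8.51] M [ 0.56 -1.01 -0.01] w 0.0242 q [-0.27  0.29  1.5   0.    1.35 -0.44]
 kiln [-47.  215.  221.2]
```

View pics/i2.png

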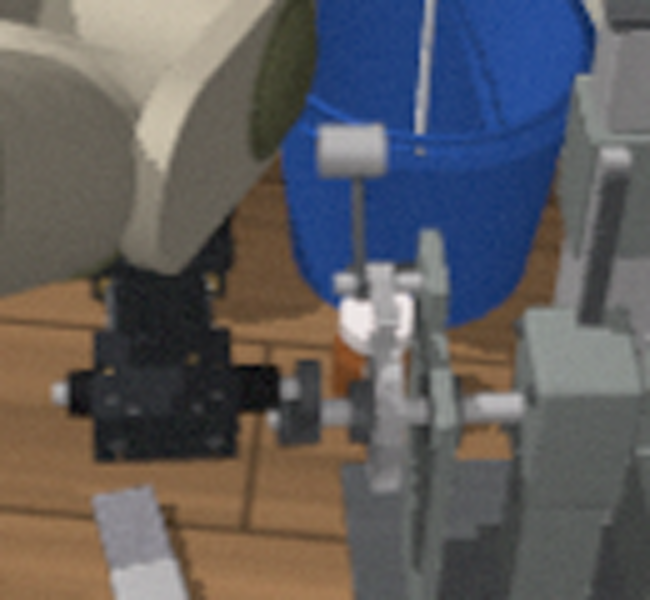

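```bash
python3 arc.py -0.622 -0.02 8; python3 -m crank '[[0,0,0,-1.4,1,0,1],[0,0,0,-2.7,2,0,1],[0,0,0,-4.1,3.1,0,1],[0,0,0,-5.4,4.1,0,1],[0,0,0,-6.7,5.2,0,1],[0,0,0,-8,6.4,0,1]]'; python3 snap.py j scene;  python3 - <<'E'
from rel import *
show(); 
i=cv2.imread('pics/j_scene.png')
cv2.imwrite('pics/j2.png',cv2.resize(i[130:250,270:400],(650,600),interpolation=cv2.INTER_CUBIC))
E
```

```text
[-1.4, 1.0] [-2.7, 2.0] [-4.1, 3.1] [-5.4, 4.2] [-6.6, 5.3] [-7.9, 6.4] [-9.2, 7.6] [-10.4, 8.8] end -0.782
time_s: 10.97
tcp_pos: [0.4812, -0.0153, 0.2151]
orientation: [-1.572, -0.008, 0.165]
force: [4.0, 5.5, 11.4]
grip_width: 0.0247
t 11.02 tcp [ 0.4809 -0.0153  0.2149] rpy [-1.5717 -0.0073  0.1653] F [ 4.12  3.87 11.16] M [ 0.62 -0.67  0.02] w 0.0244 q [-0.28  0.28  1.53  0.    1.33 -0.45]
 kiln [-55.3 215.1 214.9]
```

View pics/j2.png

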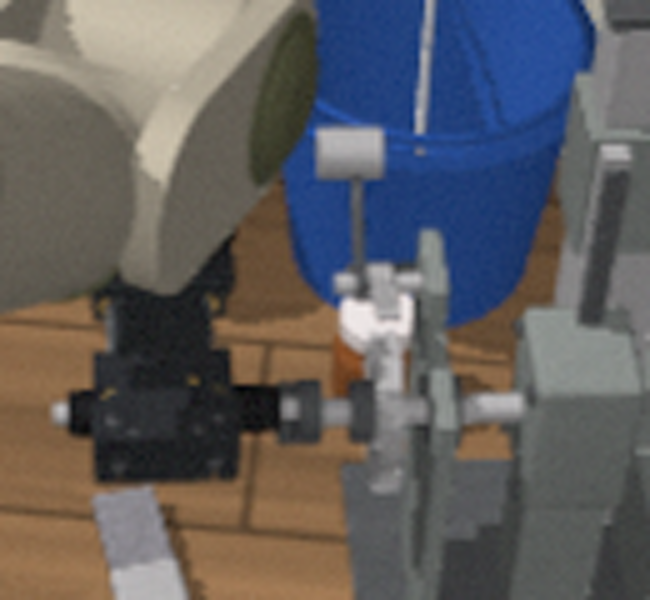

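```bash
python3 - <<'E'
from rel import *
g=pickle.load(open('pics/j_scene.pkl','rb'))
f=lambda q:(q-[270,130])*5
for n,k in dict(w_eng=(84,105,284),w_out=(107,105,269),nose_eng=(2,92,212),nose_out=(8,92,233),pin=(55,92,216),wheeltop=(0,92,215)).items(): print(n,f(proj(g,world(P,[k]))[0]).round())
ims=[cv2.resize(cv2.imread(f'pics/{n}_scene.png')[170:220,335:365],(390,600),interpolation=cv2.INTER_CUBIC) for n in 'hj']
cv2.imwrite('pics/hj.png',np.hstack(ims))
E
```

```text
w_eng [354. 153.]
w_out [348. 146.]
nose_eng [385. 352.]
nose_out [386. 317.]
pin [376. 278.]
wheeltop [386. 350.]
```

View pics/hj.png

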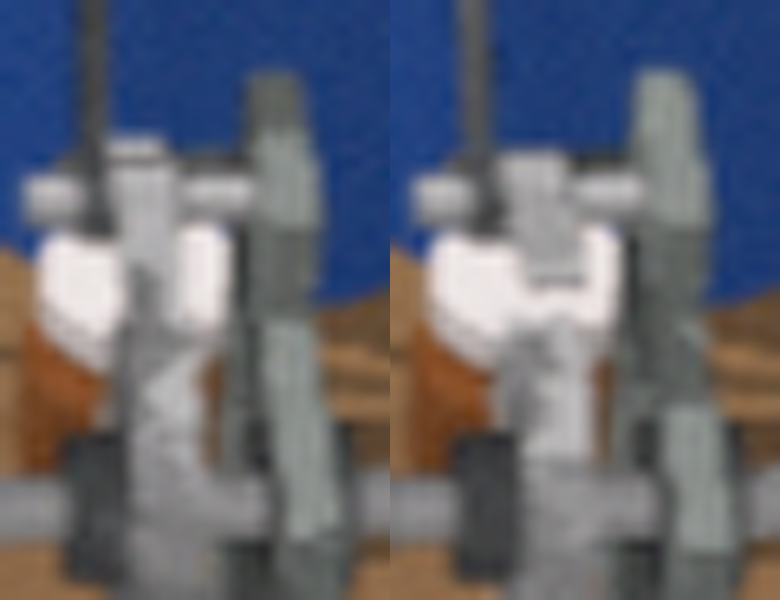

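```bash
cat >> rel.py <<'E'
def load(zoff=18.7):
    s=st(); k=kiln(P,s['tcp_pos'])[0]; x,z=k[0],k[2]+zoff-170
    th=np.arctan2(x,z); F=s['force']; c,sn=np.cos(P[2]),np.sin(P[2])
    fx=c*F[0]+sn*F[1]; fy=-sn*F[0]+c*F[1]; fz=F[2]
    print('t %.2f th %.3f r %.1f y %.1f | tang %.1f rad %.1f ax %.1f | w %.4f'%(s['time_s'],th,np.hypot(x,z),k[1],np.cos(th)*fx-np.sin(th)*fz,np.sin(th)*fx+np.cos(th)*fz,fy,s['grip_width']))
E
echo 'from rel import *
load()' > ld.py; python3 ld.py; for t in -0.742 -0.442 -0.142 0.158; do python3 arc.py $t 0.03 10; done
```

```text
t 11.02 th -0.716 r 84.3 y 215.1 | tang 10.9 rad 5.3 ax 3.1 | w 0.0244
[1.9, -1.7] [3.9, -3.3] [5.9, -4.9] [7.9, -6.4] [10.0, -7.9] [12.1, -9.3] [14.3, -10.6] [16.5, -11.9] [18.8, -13.1] [21.1, -14.2] end -0.442
[2.3, -1.1] [4.7, -2.0] [7.1, -3.0] [9.5, -3.8] [11.9, -4.6] [14.3, -5.3] [16.8, -5.9] [19.3, -6.4] [21.8, -6.9] [24.3, -7.3] end -0.14200000000000002
[2.5, -0.3] [5.1, -0.6] [7.6, -0.7] [10.2, -0.8] [12.7, -0.9] [15.3, -0.8] [17.8, -0.7] [20.3, -0.4] [22.9, -0.2] [25.4, 0.2] end 0.158
[2.5, 0.4] [5.0, 1.0] [7.5, 1.5] [10.0, 2.2] [12.4, 2.9] [14.8, 3.8] [17.2, 4.6] [19.6, 5.6] [21.9, 6.6] [24.2, 7.7] end 0.45799999999999996
```

```bash
python3 -m crank '[[0,0,0,1.9,-1.7,0,1],[0,0,0,3.9,-3.3,0,1],[0,0,0,5.9,-4.9,0,1],[0,0,0,7.9,-6.4,0,1],[0,0,0,10,-7.9,0,1],[0,0,0,12.1,-9.3,0,1],[0,0,0,14.3,-10.6,0,1],[0,0,0,16.5,-11.9,0,1],[0,0,0,18.8,-13.1,0,1],[0,0,0,21.1,-14.2,0,1]]' >/dev/null; python3 ld.py
python3 -m crank '[[0,0,0,2.3,-1.1,0,1],[0,0,0,4.7,-2,0,1],[0,0,0,7.1,-3,0,1],[0,0,0,9.5,-3.8,0,1],[0,0,0,11.9,-4.6,0,1],[0,0,0,14.3,-5.3,0,1],[0,0,0,16.8,-5.9,0,1],[0,0,0,19.3,-6.4,0,1],[0,0,0,21.8,-6.9,0,1],[0,0,0,24.3,-7.3,0,1]]' >/dev/null; python3 ld.py
```

```text
t 11.85 th -0.407 r 84.3 y 214.9 | tang 10.5 rad -2.0 ax 1.2 | w 0.0250
t 12.68 th -0.111 r 84.3 y 214.7 | tang 10.3 rad -6.3 ax -1.2 | w 0.0245
```

```bash
python3 -m crank '[[0,0,0,2.5,-0.2,0,1],[0,0,0,5.1,-0.4,0,1],[0,0,0,7.6,-0.4,0,1],[0,0,0,10.2,-0.4,0,1],[0,0,0,12.7,-0.4,0,1],[0,0,0,15.3,-0.2,0,1],[0,0,0,17.8,0,0,1],[0,0,0,20.3,0.3,0,1],[0,0,0,22.9,0.6,0,1],[0,0,0,25.4,1,0,1]]' >/dev/null; python3 ld.py
python3 -m crank '[[0,0,0,2.5,0.4,0,1],[0,0,0,5,1,0,1],[0,0,0,7.5,1.5,0,1],[0,0,0,10,2.2,0,1],[0,0,0,12.4,2.9,0,1],[0,0,0,14.8,3.8,0,1],[0,0,0,17.2,4.6,0,1],[0,0,0,19.6,5.6,0,1],[0,0,0,21.9,6.6,0,1],[0,0,0,24.2,7.7,0,1]]' >/dev/null; python3 ld.py;  for t in 0.458 0.758 1.058 1.358 1.658; do python3 arc.py $t 0.03 10; done; python3 snap.py k scene; python3 - <<'E'
import cv2
i=cv2.imread('pics/k_scene.png')
cv2.imwrite('pics/k2.png',cv2.resize(i[100:290,270:540],(800,563),interpolation=cv2.INTER_CUBIC))
E
```

```text
t 13.52 th 0.191 r 84.1 y 214.5 | tang 11.6 rad -2.0 ax -2.1 | w 0.0248
t 14.35 th 0.492 r 84.2 y 214.2 | tang 11.1 rad -1.6 ax -4.1 | w 0.0249
[2.3, 1.2] [4.5, 2.4] [6.7, 3.7] [8.9, 5.0] [11.0, 6.5] [13.0, 8.0] [15.1, 9.5] [17.0, 11.1] [19.0, 12.8] [20.9, 14.5] end 0.758
[1.8, 1.8] [3.6, 3.6] [5.3, 5.5] [7.0, 7.4] [8.6, 9.4] [10.1, 11.5] [11.6, 13.5] [13.0, 15.7] [14.3, 17.8] [15.6, 20.0] end 1.058
[1.2, 2.2] [2.4, 4.5] [3.4, 6.8] [4.5, 9.2] [5.4, 11.5] [6.3, 13.9] [7.1, 16.4] [7.8, 18.8] [8.4, 21.3] [9.0, 23.8] end 1.358
[0.5, 2.5] [0.9, 5.0] [1.3, 7.5] [1.6, 10.1] [1.7, 12.6] [1.9, 15.2] [1.9, 17.7] [1.9, 20.3] [1.8, 22.8] [1.6, 25.4] end 1.6580000000000001
[-0.3, 2.5] [-0.6, 5.1] [-1.0, 7.6] [-1.5, 10.1] [-2.1, 12.6] [-2.7, 15.0] [-3.4, 17.5] [-4.2, 19.9] [-5.0, 22.3] [-6.0, 24.7] end 1.958
```

View pics/k2.png

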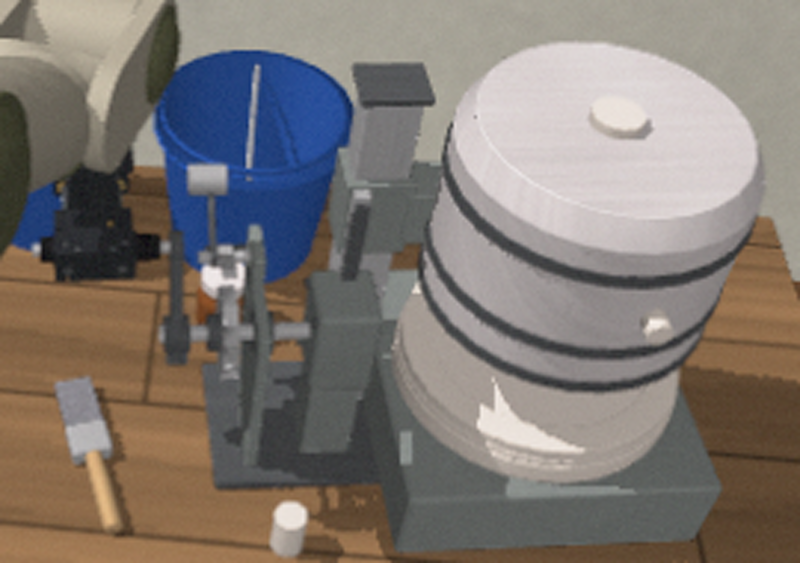

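```bash
python3 -m crank '[[0,0,0,2.3,1.2,-0.2,1],[0,0,0,4.5,2.4,-0.4,1],[0,0,0,6.7,3.7,-0.6,1],[0,0,0,8.9,5,-0.8,1],[0,0,0,11,6.5,-1,1],[0,0,0,13,8,-1,1],[0,0,0,15.1,9.5,-1,1],[0,0,0,17,11.1,-1,1],[0,0,0,19,12.8,-1,1],[0,0,0,20.9,14.5,-1,1]]' >/dev/null; python3 ld.py
python3 -m crank '[[0,0,0,1.8,1.8,0,1],[0,0,0,3.6,3.6,0,1],[0,0,0,5.3,5.5,0,1],[0,0,0,7,7.4,0,1],[0,0,0,8.6,9.4,0,1],[0,0,0,10.1,11.5,0,1],[0,0,0,11.6,13.5,0,1],[0,0,0,13,15.7,0,1],[0,0,0,14.3,17.8,0,1],[0,0,0,15.6,20,0,1]]' >/dev/null; python3 ld.py
```

```text
t 15.23 th 0.795 r 84.2 y 214.0 | tang 12.6 rad -0.8 ax -1.1 | w 0.0244
t 16.07 th 1.098 r 84.3 y 213.8 | tang 12.6 rad -0.7 ax -1.9 | w 0.0246
```

```bash
python3 -m crank '[[0,0,0,1.2,2.2,0,1],[0,0,0,2.4,4.5,0,1],[0,0,0,3.4,6.8,0,1],[0,0,0,4.5,9.2,0,1],[0,0,0,5.4,11.5,0,1],[0,0,0,6.3,13.9,0,1],[0,0,0,7.1,16.4,0,1],[0,0,0,7.8,18.8,0,1],[0,0,0,8.4,21.3,0,1],[0,0,0,9,23.8,0,1]]' >/dev/null; python3 ld.py
python3 -m crank '[[0,0,0,0.5,2.5,0,1],[0,0,0,0.9,5,0,1],[0,0,0,1.3,7.5,0,1],[0,0,0,1.6,10.1,0,1],[0,0,0,1.7,12.6,0,1],[0,0,0,1.9,15.2,0,1],[0,0,0,1.9,17.7,0,1],[0,0,0,1.9,20.3,0,1],[0,0,0,1.8,22.8,0,1],[0,0,0,1.6,25.4,0,1]]' >/dev/null; python3 ld.py
for t in 1.958 2.258 2.558 2.858 3.158 3.458; do python3 arc.py $t 0.03 10; done
```

```text
t 16.90 th 1.385 r 84.5 y 213.8 | tang 12.6 rad -0.8 ax -4.9 | w 0.0245
t 17.73 th 1.683 r 84.7 y 213.8 | tang 12.5 rad 0.6 ax -4.7 | w 0.0246
[-1.0, 2.3] [-2.1, 4.7] [-3.2, 6.9] [-4.4, 9.2] [-5.7, 11.4] [-7.0, 13.6] [-8.4, 15.7] [-9.9, 17.8] [-11.4, 19.8] [-13.0, 21.8] end 2.258
[-1.6, 1.9] [-3.4, 3.8] [-5.1, 5.7] [-6.9, 7.5] [-8.8, 9.2] [-10.7, 10.9] [-12.7, 12.5] [-14.7, 14.1] [-16.8, 15.6] [-18.9, 17.0] end 2.558
[-2.1, 1.4] [-4.3, 2.7] [-6.6, 3.9] [-8.8, 5.1] [-11.1, 6.2] [-13.5, 7.2] [-15.8, 8.2] [-18.2, 9.1] [-20.6, 9.9] [-23.1, 10.7] end 2.8579999999999997
[-2.5, 0.7] [-4.9, 1.3] [-7.4, 1.8] [-9.9, 2.3] [-12.5, 2.6] [-15.0, 2.9] [-17.5, 3.2] [-20.1, 3.3] [-22.6, 3.4] [-25.2, 3.4] end 3.158
[-2.5, -0.1] [-5.1, -0.2] [-7.6, -0.5] [-10.2, -0.8] [-12.7, -1.2] [-15.2, -1.6] [-17.7, -2.2] [-20.2, -2.8] [-22.6, -3.5] [-25.1, -4.2] end 3.4579999999999997
[-2.4, -0.8] [-4.8, -1.7] [-7.2, -2.7] [-9.5, -3.7] [-11.8, -4.9] [-14.0, -6.0] [-16.3, -7.3] [-18.4, -8.6] [-20.6, -10.0] [-22.7, -11.4] end 3.758
```

```bash
python3 -m crank '[[0,0,0,-0.3,2.5,-0.2,1],[0,0,0,-0.6,5.1,-0.4,1],[0,0,0,-1,7.6,-0.6,1],[0,0,0,-1.5,10.1,-0.8,1],[0,0,0,-2.1,12.6,-1,1],[0,0,0,-2.7,15,-1,1],[0,0,0,-3.4,17.5,-1,1],[0,0,0,-4.2,19.9,-1,1],[0,0,0,-5,22.3,-1,1],[0,0,0,-6,24.7,-1,1]]' >/dev/null; python3 ld.py
python3 -m crank '[[0,0,0,-1,2.3,0,1],[0,0,0,-2.1,4.7,0,1],[0,0,0,-3.2,6.9,0,1],[0,0,0,-4.4,9.2,0,1],[0,0,0,-5.7,11.4,0,1],[0,0,0,-7,13.6,0,1],[0,0,0,-8.4,15.7,0,1],[0,0,0,-9.9,17.8,0,1],[0,0,0,-11.4,19.8,0,1],[0,0,0,-13,21.8,0,1]]' >/dev/null; python3 ld.py
```

```text
t 18.57 th 1.983 r 85.1 y 213.8 | tang 12.7 rad -2.0 ax 0.6 | w 0.0246
t 19.40 th 2.282 r 85.3 y 213.9 | tang 12.3 rad -1.8 ax -0.3 | w 0.0248
```

```bash
python3 -m crank '[[0,0,0,-1.6,1.9,0,1],[0,0,0,-3.4,3.8,0,1],[0,0,0,-5.1,5.7,0,1],[0,0,0,-6.9,7.5,0,1],[0,0,0,-8.8,9.2,0,1],[0,0,0,-10.7,10.9,0,1],[0,0,0,-12.7,12.5,0,1],[0,0,0,-14.7,14.1,0,1],[0,0,0,-16.8,15.6,0,1],[0,0,0,-18.9,17,0,1]]' >/dev/null; python3 ld.py
python3 -m crank '[[0,0,0,-2.1,1.4,0,1],[0,0,0,-4.3,2.7,0,1],[0,0,0,-6.6,3.9,0,1],[0,0,0,-8.8,5.1,0,1],[0,0,0,-11.1,6.2,0,1],[0,0,0,-13.5,7.2,0,1],[0,0,0,-15.8,8.2,0,1],[0,0,0,-18.2,9.1,0,1],[0,0,0,-20.6,9.9,0,1],[0,0,0,-23.1,10.7,0,1]]' >/dev/null; python3 ld.py;  python3 snap.py l scene; python3 - <<'E'
import cv2
i=cv2.imread('pics/l_scene.png')
cv2.imwrite('pics/l2.png',cv2.resize(i[100:290,270:540],(800,563),interpolation=cv2.INTER_CUBIC))
E
```

```text
t 20.23 th 2.580 r 85.5 y 214.1 | tang 11.4 rad -0.0 ax 2.4 | w 0.0248
t 21.07 th 2.877 r 85.8 y 214.3 | tang 11.9 rad 0.1 ax 3.3 | w 0.0249
```

View pics/l2.png

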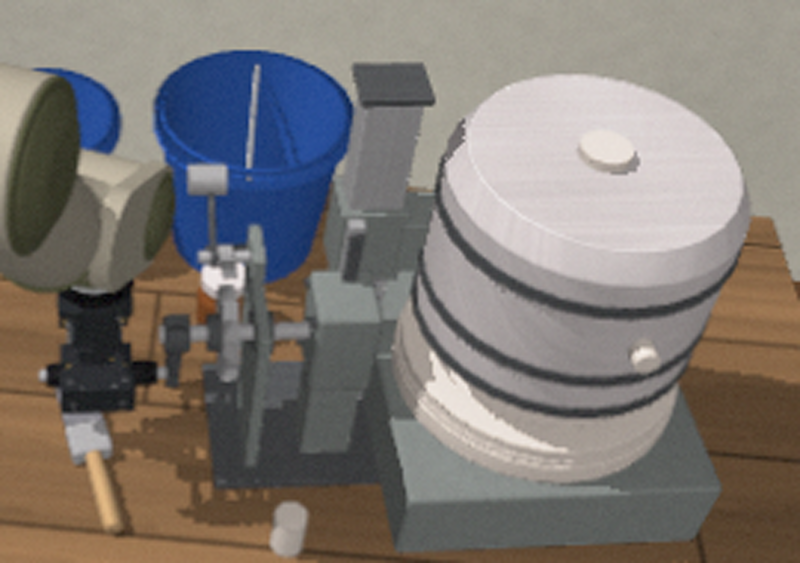

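```bash
python3 -m crank '[[0,0,0,-2.5,0.7,0.2,1],[0,0,0,-4.9,1.3,0.4,1],[0,0,0,-7.4,1.8,0.6,1],[0,0,0,-9.9,2.3,0.8,1],[0,0,0,-12.5,2.6,0.8,1],[0,0,0,-15,2.9,0.8,1],[0,0,0,-17.5,3.2,0.8,1],[0,0,0,-20.1,3.3,0.8,1],[0,0,0,-22.6,3.4,0.8,1],[0,0,0,-25.2,3.4,0.8,1]]' >/dev/null; python3 ld.py
python3 -m crank '[[0,0,0,-2.5,-0.1,0,1],[0,0,0,-5.1,-0.2,0,1],[0,0,0,-7.6,-0.5,0,1],[0,0,0,-10.2,-0.8,0,1],[0,0,0,-12.7,-1.2,0,1],[0,0,0,-15.2,-1.6,0,1],[0,0,0,-17.7,-2.2,0,1],[0,0,0,-20.2,-2.8,0,1],[0,0,0,-22.6,-3.5,0,1],[0,0,0,-25.1,-4.2,0,1]]' >/dev/null; python3 ld.py
for t in 3.758 4.058 4.358 4.658 4.958 5.258; do python3 arc.py $t 0.03 10; done
```

```text
t 21.95 th -3.112 r 85.8 y 214.6 | tang 11.2 rad 1.8 ax 1.7 | w 0.0247
t 22.78 th -2.816 r 85.9 y 214.8 | tang 10.5 rad 2.0 ax 3.2 | w 0.0246
[-2.1, -1.5] [-4.1, -3.1] [-6.0, -4.7] [-7.9, -6.4] [-9.8, -8.1] [-11.6, -9.9] [-13.4, -11.8] [-15.1, -13.7] [-16.7, -15.6] [-18.3, -17.6] end 4.058
[-1.5, -2.0] [-3.0, -4.1] [-4.4, -6.3] [-5.7, -8.4] [-7.0, -10.7] [-8.2, -12.9] [-9.3, -15.2] [-10.4, -17.5] [-11.4, -19.9] [-12.3, -22.2] end 4.358
[-0.8, -2.4] [-1.6, -4.8] [-2.3, -7.3] [-3.0, -9.8] [-3.5, -12.2] [-4.0, -14.7] [-4.4, -17.3] [-4.7, -19.8] [-5.0, -22.3] [-5.2, -24.9] end 4.6579999999999995
[-0.1, -2.5] [-0.1, -5.1] [-0.1, -7.6] [0.1, -10.2] [0.3, -12.7] [0.5, -15.3] [0.9, -17.8] [1.3, -20.3] [1.8, -22.8] [2.4, -25.3] end 4.958
[0.7, -2.5] [1.4, -4.9] [2.2, -7.3] [3.1, -9.7] [4.0, -12.1] [5.0, -14.4] [6.1, -16.7] [7.3, -19.0] [8.5, -21.2] [9.8, -23.4] end 5.258
[1.4, -2.2] [2.8, -4.3] [4.3, -6.4] [5.8, -8.4] [7.4, -10.4] [9.1, -12.3] [10.8, -14.2] [12.6, -16.0] [14.4, -17.8] [16.3, -19.5] end 5.558
```

```bash
python3 -m crank '[[0,0,0,-2.4,-0.8,0.2,1],[0,0,0,-4.8,-1.7,0.4,1],[0,0,0,-7.2,-2.7,0.6,1],[0,0,0,-9.5,-3.7,0.6,1],[0,0,0,-11.8,-4.9,0.6,1],[0,0,0,-14,-6,0.6,1],[0,0,0,-16.3,-7.3,0.6,1],[0,0,0,-18.4,-8.6,0.6,1],[0,0,0,-20.6,-10,0.6,1],[0,0,0,-22.7,-11.4,0.6,1]]' >/dev/null; python3 ld.py
python3 -m crank '[[0,0,0,-2.1,-1.5,0,1],[0,0,0,-4.1,-3.1,0,1],[0,0,0,-6,-4.7,0,1],[0,0,0,-7.9,-6.4,0,1],[0,0,0,-9.8,-8.1,0,1],[0,0,0,-11.6,-9.9,0,1],[0,0,0,-13.4,-11.8,0,1],[0,0,0,-15.1,-13.7,0,1],[0,0,0,-16.7,-15.6,0,1],[0,0,0,-18.3,-17.6,0,1]]' >/dev/null; python3 ld.py
```

```text
t 23.62 th -2.520 r 85.8 y 215.1 | tang 10.3 rad 4.1 ax 2.5 | w 0.0249
t 24.45 th -2.222 r 85.7 y 215.3 | tang 9.4 rad 5.0 ax 2.7 | w 0.0250
```

```bash
python3 -m crank '[[0,0,0,-1.5,-2,0.2,1],[0,0,0,-3,-4.1,0.4,1],[0,0,0,-4.4,-6.3,0.5,1],[0,0,0,-5.7,-8.4,0.5,1],[0,0,0,-7,-10.7,0.5,1],[0,0,0,-8.2,-12.9,0.5,1],[0,0,0,-9.3,-15.2,0.5,1],[0,0,0,-10.4,-17.5,0.5,1],[0,0,0,-11.4,-19.9,0.5,1],[0,0,0,-12.3,-22.2,0.5,1]]' >/dev/null; python3 ld.py
python3 -m crank '[[0,0,0,-0.8,-2.4,0,1],[0,0,0,-1.6,-4.8,0,1],[0,0,0,-2.3,-7.3,0,1],[0,0,0,-3,-9.8,0,1],[0,0,0,-3.5,-12.2,0,1],[0,0,0,-4,-14.7,0,1],[0,0,0,-4.4,-17.3,0,1],[0,0,0,-4.7,-19.8,0,1],[0,0,0,-5,-22.3,0,1],[0,0,0,-5.2,-24.9,0,1]]' >/dev/null; python3 ld.py
```

```text
t 25.28 th -1.922 r 85.4 y 215.4 | tang 8.6 rad 7.8 ax 1.9 | w 0.0250
t 26.12 th -1.619 r 85.1 y 215.4 | tang 8.6 rad 9.2 ax 3.5 | w 0.0245
```

```bash
python3 -m crank '[[0,0,0,-0.3,-2.5,0.2,1],[0,0,0,-0.6,-5.1,0.4,1],[0,0,0,-0.8,-7.6,0.5,1],[0,0,0,-0.8,-10.2,0.5,1],[0,0,0,-0.8,-12.7,0.5,1],[0,0,0,-0.7,-15.3,0.5,1],[0,0,0,-0.3,-17.8,0.5,1],[0,0,0,0.1,-20.3,0.5,1],[0,0,0,0.6,-22.8,0.5,1],[0,0,0,1.2,-25.3,0.5,1]]' >/dev/null; python3 ld.py
python3 -m crank '[[0,0,0,0.7,-2.5,0,1],[0,0,0,1.4,-4.9,0,1],[0,0,0,2.2,-7.3,0,1],[0,0,0,3.1,-9.7,0,1],[0,0,0,4,-12.1,0,1],[0,0,0,5,-14.4,0,1],[0,0,0,6.1,-16.7,0,1],[0,0,0,7.3,-19,0,1],[0,0,0,8.5,-21.2,0,1],[0,0,0,9.8,-23.4,0,1]]' >/dev/null; python3 ld.py; python3 snap.py m scene; python3 - <<'E'
import cv2
i=cv2.imread('pics/m_scene.png')
cv2.imwrite('pics/m2.png',cv2.resize(i[100:290,270:540],(800,563),interpolation=cv2.INTER_CUBIC))
E
for t in 5.258 5.408 5.558 5.708 5.858 6.008; do python3 arc.py $t 0.015 10; done
```

```text
t 26.95 th -1.305 r 84.8 y 215.4 | tang 8.6 rad 4.7 ax 3.0 | w 0.0248
t 27.78 th -0.993 r 84.6 y 215.2 | tang 10.1 rad 1.3 ax 2.5 | w 0.0250
[0.7, -1.1] [1.4, -2.2] [2.1, -3.2] [2.8, -4.3] [3.5, -5.3] [4.3, -6.4] [5.0, -7.4] [5.8, -8.4] [6.6, -9.4] [7.4, -10.4] end 5.408
[0.8, -1.0] [1.7, -1.9] [2.5, -2.9] [3.4, -3.8] [4.3, -4.7] [5.2, -5.6] [6.1, -6.5] [7.0, -7.4] [7.9, -8.3] [8.9, -9.1] end 5.558000000000001
[1.0, -0.8] [1.9, -1.7] [2.9, -2.5] [3.9, -3.3] [4.9, -4.0] [5.9, -4.8] [7.0, -5.6] [8.0, -6.3] [9.1, -7.0] [10.1, -7.7] end 5.708
[1.1, -0.7] [2.2, -1.4] [3.3, -2.0] [4.4, -2.6] [5.5, -3.3] [6.6, -3.9] [7.7, -4.5] [8.9, -5.0] [10.0, -5.6] [11.2, -6.1] end 5.8580000000000005
[1.2, -0.5] [2.3, -1.0] [3.5, -1.5] [4.7, -2.0] [5.9, -2.4] [7.1, -2.8] [8.3, -3.2] [9.5, -3.6] [10.7, -4.0] [12.0, -4.4] end 6.008
[1.2, -0.3] [2.5, -0.7] [3.7, -1.0] [4.9, -1.2] [6.2, -1.5] [7.4, -1.7] [8.7, -2.0] [10.0, -2.2] [11.2, -2.4] [12.5, -2.5] end 6.158
```

View pics/m2.png

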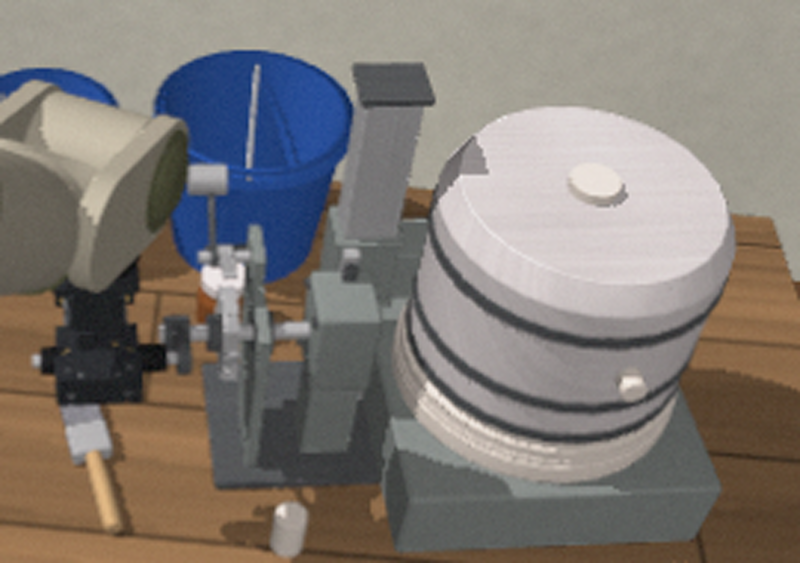

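```bash
python3 -m crank '[[0,0,0,0.7,-1.1,0,1],[0,0,0,1.4,-2.2,0,1],[0,0,0,2.1,-3.2,0,1],[0,0,0,2.8,-4.3,0,1],[0,0,0,3.5,-5.3,0,1],[0,0,0,4.3,-6.4,0,1],[0,0,0,5,-7.4,0,1],[0,0,0,5.8,-8.4,0,1],[0,0,0,6.6,-9.4,0,1],[0,0,0,7.4,-10.4,0,1]]' >/dev/null; python3 ld.py
python3 -m crank '[[0,0,0,0.8,-1,0,1],[0,0,0,1.7,-1.9,0,1],[0,0,0,2.5,-2.9,0,1],[0,0,0,3.4,-3.8,0,1],[0,0,0,4.3,-4.7,0,1],[0,0,0,5.2,-5.6,0,1],[0,0,0,6.1,-6.5,0,1],[0,0,0,7,-7.4,0,1],[0,0,0,7.9,-8.3,0,1],[0,0,0,8.9,-9.1,0,1]]' >/dev/null; python3 ld.py
```

```text
t 28.67 th -0.838 r 84.5 y 215.1 | tang 10.2 rad -1.8 ax 2.5 | w 0.0246
t 29.50 th -0.686 r 84.5 y 215.0 | tang 10.0 rad -6.7 ax 0.7 | w 0.0247
```

```bash
python3 -m crank '[[0,0,0,1,-0.8,0,1],[0,0,0,1.9,-1.7,0,1],[0,0,0,2.9,-2.5,0,1],[0,0,0,3.9,-3.3,0,1],[0,0,0,4.9,-4,0,1]]' >/dev/null; python3 ld.py
python3 -m crank '[[0,0,0,1,-0.8,0,1],[0,0,0,2.1,-1.6,0,1],[0,0,0,3.1,-2.3,0,1],[0,0,0,4.2,-3,0,1],[0,0,0,5.2,-3.7,0,1]]' >/dev/null; python3 ld.py
```

```text
t 29.92 th -0.613 r 84.5 y 215.0 | tang 10.1 rad -8.2 ax -0.4 | w 0.0246
t 30.33 th -0.539 r 84.5 y 214.9 | tang 9.9 rad -10.2 ax -0.4 | w 0.0245
```

```bash
python3 -m crank '[[0,0,0,1.3,-0.4,0,1],[0,0,0,2.6,-0.7,0,1],[0,0,0,3.9,-1,0,1],[0,0,0,5.2,-1.2,0,1],[0,0,0,6.5,-1.6,0,1]]' >/dev/null; python3 ld.py
python3 -m crank '[[0,0,0,1.1,-0.6,0,1],[0,0,0,2.3,-1.1,0,1],[0,0,0,3.4,-1.7,0,1],[0,0,0,4.6,-2.2,0,1],[0,0,0,5.7,-2.7,0,1]]' >/dev/null; python3 ld.py; python3 snap.py n scene; python3 - <<'E'
import cv2
i=cv2.imread('pics/n_scene.png')
cv2.imwrite('pics/n2.png',cv2.resize(i[190:270,390:520],(780,480),interpolation=cv2.INTER_CUBIC))
E
```

```text
t 30.75 th -0.460 r 84.1 y 214.9 | tang 10.7 rad 4.1 ax 0.3 | w 0.0245
t 31.17 th -0.389 r 84.1 y 214.9 | tang 8.9 rad 3.5 ax -1.2 | w 0.0243
```

View pics/n2.png

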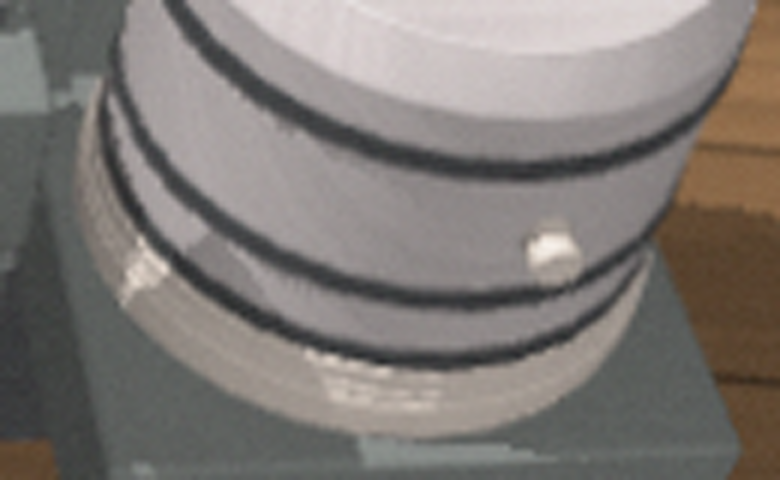

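```bash
python3 -m crank '[[0,0,0,1.2,-0.5,0,1],[0,0,0,2.3,-1,0,1],[0,0,0,3.5,-1.5,0,1]]' >/dev/null; python3 ld.py
```

```text
t 31.47 th -0.348 r 84.1 y 214.9 | tang 6.4 rad 2.3 ax -1.7 | w 0.0248
```

```bash
python3 -m crank '[[0,0,0,1.2,-0.4,0,1],[0,0,0,2.4,-0.9,0,1],[0,0,0,3.6,-1.4,0,1]]' >/dev/null; python3 ld.py
```

```text
t 31.72 th -0.307 r 84.2 y 214.8 | tang 4.9 rad 1.4 ax -3.1 | w 0.0247
```

```bash
python3 -m crank '[[0,0,0,1.2,-0.4,0,1],[0,0,0,2.4,-0.8,0,1],[0,0,0,3.6,-1.2,0,1]]' >/dev/null; python3 ld.py
```

```text
t 31.97 th -0.275 r 84.0 y 214.9 | tang 4.3 rad 6.3 ax -2.3 | w 0.0249
```

```bash
python3 -m crank '[[0,0,0,1.2,-0.3,0,1],[0,0,0,2.4,-0.6,0,1],[0,0,0,2.4,-0.6,0,1]]' >/dev/null; python3 ld.py;  python3 snap.py o scene; python3 ld.py
```

```text
t 32.22 th -0.247 r 84.0 y 214.8 | tang 4.0 rad 8.0 ax -1.9 | w 0.0246
t 32.27 th -0.247 r 84.0 y 214.8 | tang 3.9 rad 6.8 ax -2.5 | w 0.0245
```

```bash
python3 -m crank '[[0,0,0,1.1,-0.8,0,1],[0,0,0,2.2,-1.6,0,1],[0,0,0,2.2,-1.6,0,1]]' >/dev/null; python3 ld.py;  python3 -m crank '[[0,0,0,0,0,0,1]]'>/dev/null; python3 ld.py; python3 -m crank '[[0,0,0,0,0,0,1]]'>/dev/null; python3 ld.py
```

```text
t 32.52 th -0.229 r 83.9 y 214.9 | tang 2.9 rad 7.4 ax -4.1 | w 0.0247
t 32.60 th -0.230 r 84.0 y 214.9 | tang 4.1 rad 7.5 ax -4.3 | w 0.0243
t 32.68 th -0.230 r 84.0 y 214.9 | tang 2.8 rad 7.0 ax -4.2 | w 0.0247
```

```bash
python3 -m crank '[[0,0,0,1,-0.7,0,1],[0,0,0,2,-1.4,0,1],[0,0,0,3,-1.8,0,1],[0,0,0,3,-1.8,0,1]]' >/dev/null; python3 ld.py;  python3 -m crank '[[0,0,0,0,0,0,1]]'>/dev/null; python3 ld.py; python3 -m crank '[[0,0,0,0,0,0,1]]'>/dev/null; python3 ld.py
```

```text
t 33.02 th -0.199 r 84.1 y 214.9 | tang 1.7 rad 0.3 ax -6.0 | w 0.0247
t 33.10 th -0.199 r 84.2 y 214.9 | tang 2.1 rad 0.6 ax -5.5 | w 0.0246
t 33.18 th -0.199 r 84.1 y 214.9 | tang 2.1 rad 0.4 ax -5.2 | w 0.0247
```

```bash
python3 -m crank '[[0,0,0,1,-0.2,-0.3,1],[0,0,0,2,-0.4,-0.6,1],[0,0,0,3,-0.6,-0.8,1],[0,0,0,3,-0.6,-0.8,1]]' >/dev/null; python3 ld.py;  python3 -m crank '[[0,0,0,0,0,0,1]]'>/dev/null; python3 ld.py; python3 -m crank '[[0,0,0,0,0,0,1]]'>/dev/null; python3 ld.py
```

```text
t 33.52 th -0.166 r 84.1 y 214.8 | tang 0.9 rad 3.5 ax -1.1 | w 0.0248
t 33.60 th -0.166 r 84.1 y 214.8 | tang 0.3 rad 3.5 ax -1.4 | w 0.0247
t 33.68 th -0.166 r 84.0 y 214.8 | tang 0.5 rad 3.7 ax -1.1 | w 0.0243
```

```bash
python3 -m crank '[[0,0,0,0,0,0,0.65],[0,0,0,0,0,0,0.6],[0,0,0,0,0,0,0.5],[0,0,0,0,0,0,0.3],[0,0,0,0,0,0,0],[0,0,0,0,0,0,0],[0,0,0,0,0,0,0],[0,0,0,0,0,0,0]]'; python3 ld.py; python3 snap.py q scene; python3 - <<'E'
import cv2
i=cv2.imread('pics/q_scene.png')
cv2.imwrite('pics/q2.png',cv2.resize(i[120:290,270:540],(800,504),interpolation=cv2.INTER_CUBIC))
E
```

```text
time_s: 34.35
tcp_pos: [0.5217, -0.009, 0.2339]
orientation: [-1.571, 0.0, 0.165]
force: [-0.0, -0.1, -0.1]
grip_width: 0.0733
t 34.35 th -0.168 r 83.8 y 214.7 | tang -0.0 rad -0.1 ax -0.1 | w 0.0733
```

View pics/q2.png

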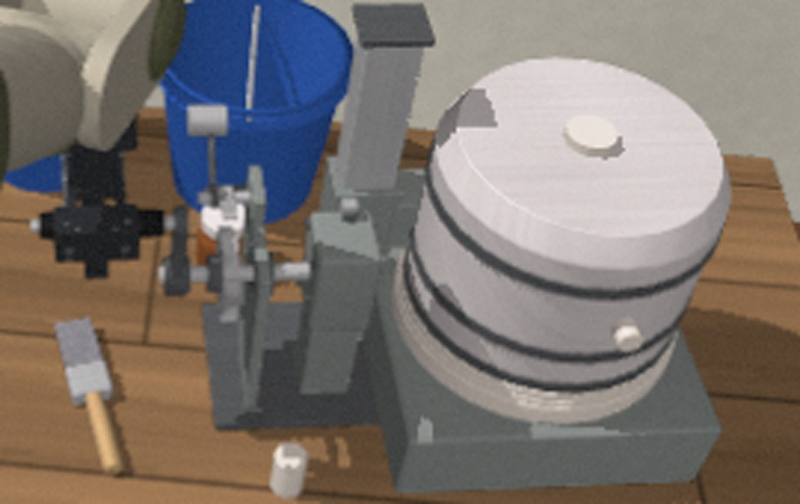

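```bash
python3 -m crank '[[0,0,0,0,0,0,0],[0,0,0,0,0,0,0],[0,0,0,0,-5,0,0],[0,0,0,0,-18,0,0],[0,0,0,0,-38,0,0],[0,0,0,0,-62,0,0],[0,0,0,0,-90,0,0],[0,0,0,-20,-115,0,0],[0,0,0,-45,-130,0,0],[0,0,0,-60,-135,0,0]]'; python3 -m crank '[[0,0,0,-20,0,0,0],[0,0,0,-50,0,0,0],[0,0,0,-80,0,0,0],[0,0,0,-100,0,0,0],[0,0,0,-100,0,0,0],[0,0,0,-100,0,0,0]]'; python3 ld.py; python3 snap.py r scene top; python3 - <<'E'
from rel import *
i=cv2.imread('pics/r_scene.png')
cv2.imwrite('pics/r2.png',cv2.resize(i[120:290,270:540],(800,504),interpolation=cv2.INTER_CUBIC))
a=cv2.imread('pics/q_scene.png').astype(int); d=np.abs(a-i).sum(2)[130:290,400:540]; print('hood diff',d.mean(),d.max())
s=pickle.load(open('pics/r_scene.pkl','rb'))
for th in(-.22,-.17,-.12,0): print(th,[((proj(s,world(P,[grip(th,y)]))[0]-[270,120])*2.963).round(1).tolist() for y in(155,265)])
E
```

```text
time_s: 35.23
tcp_pos: [0.4614, -0.019, 0.372]
orientation: [-1.573, -0.004, 0.165]
force: [-0.7, -0.2, 0.1]
grip_width: 0.0878
time_s: 35.73
tcp_pos: [0.3636, -0.0354, 0.3697]
orientation: [-1.572, -0.002, 0.164]
force: [0.2, -0.2, 0.3]
grip_width: 0.0883
t 35.73 th -0.674 r 279.5 y 214.5 | tang 0.3 rad 0.1 ax -0.2 | w 0.0883
hood diff 13.835401785714286 206
-0.22 [[162.7, 225.1], [37.9, 229.2]]
-0.17 [[162.4, 221.1], [37.8, 225.2]]
-0.12 [[162.0, 217.2], [37.8, 221.3]]
0 [[161.3, 208.6], [37.7, 212.6]]
```

View pics/r2.png

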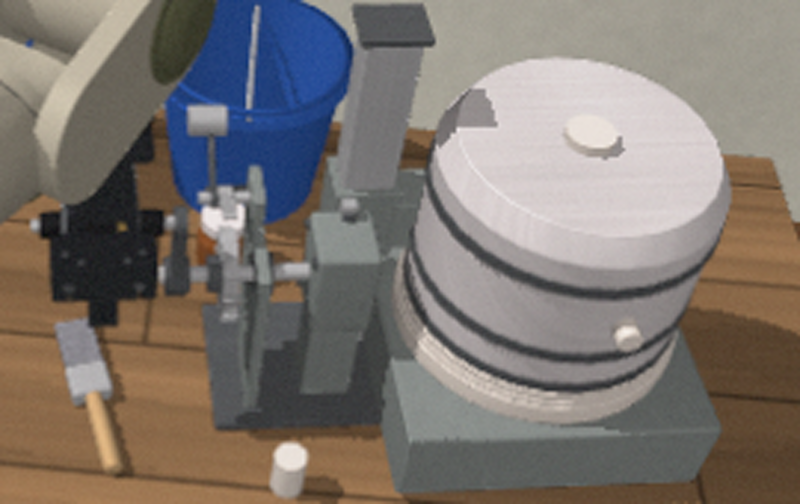

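View pics/r_top.png

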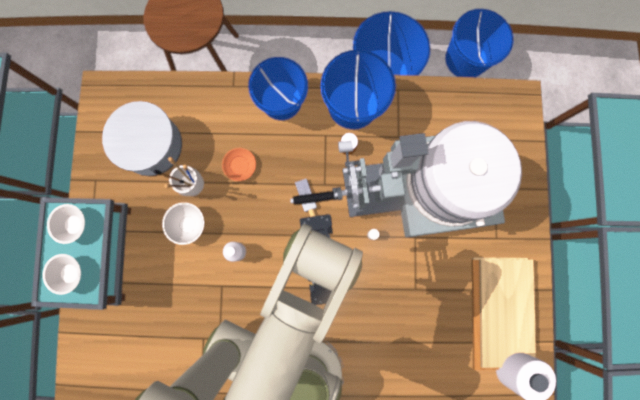

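```bash
python3 -c "
from station import manip
print(manip.sign_off())"
```

```text
the job is handed in; nothing more can be done
None
```

The kiln is closed and handed in at about 36 s of the 72 s allowed, with the gripper clear of everything and the hood resting on its seal.

- **Weight:** I pushed it over at about 12 mm/s. Contact forces stayed around 2 N, and the picture showed it on the far side.
- **Pawl:** I gripped the crank and raised it about 0.2 rad. The picture then showed the nose clear of the wheel, and I was carrying roughly 11 N of load at the grip.
- **Lowering:** I held the crank for the whole lowering, just over one turn. The hood came down at about 5 mm/s at first, then about 2.5 mm/s near the seal.
- **Seating:** The load began to fade at about -0.4 rad (crank angle from the top). It was down to about 0.5 N at -0.17 rad, where I let go. That is roughly 3.5 mm of seal compression by my estimate from crank travel; I could not measure the seal directly.

**Last checks:** After letting go, the crank and the hood stood still in the pictures, the pawl was still out, and the bystanders looked unmoved. The force on the free gripper read about zero. The bowl is hidden under the closed hood, so I could not check it.

**What disagreed:** My fit of the kiln's position was off by 1 to 2 mm. Following the circle therefore put sideways loads of up to about 10 N on the grip, which I corrected along the way. A before-and-after comparison of the hood area also showed a difference, which I took to be the arm's shadow because the hood's knob had not moved.

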